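Check the belt tensioner's deflection and close its spring housing

ROBOT

A 7-joint arm with a two-finger parallel gripper is mounted at the origin on a cart in front of the work surface, level with it; the furniture and walls round the work are solid. World frame = base frame: x ahead of the robot, y to its left, z up, the work surface at z = 0. Lengths are in m, angles in rad, forces in N, time in s.
With the tool pointing down it reaches from about 0.425 to 0.925 m from the base axis. Payload 6.8 kg.
Tool frame: the origin (TCP) lies at the very end of the fingers, on their centre line; the grasp point (between the pads) lies bot.hold_point_z behind it (bot.hold_point_z is the distance from the TCP to the grasp point, in m); x points along the fingers, z is the direction in which the jaws open and shut, and the axes are right-handed (so a half turn about x gives the same grasp; the last joint's range is limited). The gripper opens to 85 mm and grips with 20 to 120 N. Pads are 22 mm wide; open, the fingers measure 114 mm over their backs; the gripper's body (76 mm by 85 mm) begins 54 mm behind the grasp point. The pads swing forward as they close: fully open they stand 13 mm farther back than shut.
Start: joints at [1.185, 0.477, 0.022, 1.555, -0.011, 1.109, -0.083], TCP at [0.185, -0.649, 0.231] pointing down, gripper open.
Joint ranges: [-2.96, 2.96], [-0.34, 2.1], [-1.41, 1.46], [0.24, 2.44], [-1.37, 4.51], [0.17, 1.92], [-2.96, 2.96]. Speed limits (rad/s): [2.39, 2.39, 3.14, 3.14, 3.14, 3.14, 3.14].

INTERFACE

Orientations are given as a unit quaternion [w, x, y, z].
In Python, from station import bot gives the robot as it stands.
- The arm moves only by the tool drive_tool, never from a script. Its arguments are lists of equal length, an entry for each row: "slide": the shift along the world's x, y, z in mm, a list of three; "turn": the turn, a rotation vector about the world's x, y, z in rad, a list of three; "gripper": the opening, from 0 (shut) to 1 (fully open). A call has 1 to 10 rows; each row is the pose to reach, as a shift and turn from the pose measured when the call began; what a row does not reach only later rows make up. A row lasts 1/10 s, in which the tool goes at most 50 mm and 8.59 degrees, less where a joint would pass 70% of its speed; a pose out of reach is approached as far as the arm can. A call with a gripper value outside its range is refused whole. The fingers move at their own pace and stop on an object; "squeeze" is the grip in N (left out, the last holds). Time passes only in rows, so rows that repeat a pose let the fingers close. It gives the time, the measured TCP pose, the force and the opening at its end, in the units of the state.
- bot.get_obs(): the state, without advancing time (a new reading comes with each control period).
- bot.read_camera(name): name is "scene" or "side" or "wrist"; returns a dict with "color" (400x640x3 uint8, red, green, blue), "fovy" (degrees; the focal length in pixels is half the picture's height over the tangent of half this angle, whatever the lens; pixels are square), "cx", "cy" (the principal point, pixels), "R" (3x3) and "t" (3): a world point X has camera coordinates R X + t. Camera axes: x right, y down, z forward; pixel columns grow to the right and rows downward; lengths in m; the calibration is good to about 2 mm. A picture is of the moment at which its call begins. There is no depth.
- bot.hand_in(): hands the job in, once; it reports no verdict.
The state is a dict: "t": time; "q": joint angles; "joint_vel": joint speeds; "joint_torque": joint torques, N m; "eef_pos": TCP position; "tool_rot": TCP orientation; "contact_force": force on the tool from outside, world axes, zero at the start; "torque": the same for the moment, N m; "gripper_width": opening from 0.0 (shut) to 1.0 (fully open).
Only numpy, scipy, OpenCV 4.12 (cv2) and the standard library are available. Lean on these libraries where they do the work, as an engineer would, in place of code of your own. Each camera call takes 0.05 s, during which the arm holds its last target.

TASK

Check the belt tensioner: turn the drag hand back until it lies against the arm's upright post, then push the sprung arm by its post so that it carries the drag hand round to the index block on the scale, and hold it there for about a second. Ease the arm back to rest without letting it snap, leaving the drag hand standing at the index. Then close the spring housing with its cover, the lip hooked under the housing's ledge and the opposite edge swung down onto its seat, and let go, without disturbing the tin or the oil bottle.

Things in the scene. Friction and masses are not known exactly. Their poses are not given: they have to be found in the camera images.
- tensioner: Fixed unit: dark steel base plate 175 x 200 x 10 mm carrying a grey open-topped spring housing. Origin: on the vertical pivot axis at worktop level; x points away from the robot at yaw 0, y left, z up. Housing: outside x -71.5 to +71.5, y -46 to +46 mm, walls 6 mm; the cover's seat (wall tops) at z 44. Scale right of it, radius 99 to 125 mm about the pivot, top z 12, lines every 0.1 rad.
- ledge_edge (a point): Lower inner edge of the housing's ledge, at (-51.5, 0, 54) mm in the unit's frame. The ledge (z 54 to 59 mm, the full housing width) overhangs the seat on the side towards the robot and forms a slot 10 mm high and 14 mm deep, open to the unit's +x, closed at x -65.5.
- far_seat (a point): Middle of the seat on the housing's side away from the robot, at (62.5, 0, 44) mm in the unit's frame. Behind it, inner face at x +65.5, stands a rim 6 mm higher than the seat (top z 50 mm).
- tension_arm (a joint): Sprung steel arm on the pivot; 0 at rest, where its post lies at -125 degrees from the unit's x axis (right, towards the robot); positive counter-clockwise from above (post moves right and away), stop at 1.0 rad. Spring torque 0.32 N m at rest plus 0.9 N m per rad (7 to 10 N at the post at the index), damping 0.2 N m s/rad. Let go, it snaps back.
- post_mid (a point): Middle of the rubber grip of the arm's upright post: round, 18 mm diameter, 85 mm from the pivot axis, 85 mm above the worktop; the post runs up to 100 mm and is free above the 33 mm level.
- drag_hand (a joint): Drag hand: thin dark hand 6 mm wide, 29 to 33 mm above the worktop, same pivot, reaching over the scale. Value (rad) = scale reading, positive counter-clockwise from above, 0 to 1.0. Light friction (0.10 N m) keeps it where left. It lies counter-clockwise of the post, which pushes but never pulls it; while touching, both joints have the same value. At 0 it lies on the resting arm's post.
- knob_mid (a point): Middle of the round knob on the drag hand, by which it is turned: 16 mm diameter, 62 to 86 mm above the worktop, on a 12 mm stem from 30 mm up, 135 mm from the pivot axis; this point is 72 mm above the worktop.
- drag_tip (a point): Point on the drag hand's middle line over the scale, 115 mm from the pivot axis, 29 mm above the worktop. The hand's direction from the unit's x axis is -116.9 degrees plus its joint value.
- drag_at_post (a point): Point on the drag hand's middle line 84 mm from the pivot axis, where the post touches it: then it is 12 mm from post_mid horizontally.
- index_block: Fixed steel index block 16 mm square with a narrow nose towards the pivot, clamped on the scale's outer edge at radius 107 to 132 mm, top 22 mm above the worktop (the drag hand passes over it). Origin on the unit's pivot axis; its yaw minus the unit's yaw is the scale reading it marks, in rad (0.3 to 0.6).
- index_tip (a point): Point on the index block's middle line, 115 mm from the pivot axis, on the line of its nose. The drag hand stands at the index when drag_tip is over this point.
- cover: Loose grey cover, 125 x 95 mm, sheet 6 mm thick, 0.2 to 0.33 kg. Origin: centre of its underside, z up. Black pull rib across its top. Shut, its axes lie along the unit's, underside at unit z 44 mm, the lip under the ledge, with 3 mm play either way in x; at 125 mm it is too long to be laid straight down between ledge and far rim (117 mm).
- rib_mid (a point): Middle of the cover's pull rib, at (4, 0, 25) mm in the cover's frame. The rib is 14 mm thick (x -3 to +11), 60 mm long along y, from the sheet's top (6 mm) to 39 mm above the underside.
- lip_mid (a point): Middle of the tip of the cover's lip, on its underside, at (-62.5, 0, 0) mm in the cover's frame. The lip is 80 mm wide, 3 mm thick, level with the underside, x -62.5 to -46.5 mm.
- far_edge (a point): Middle of the cover's opposite edge, on its underside, at (62.5, 0, 0) mm in the cover's frame.
- tin: Bystander: round tin, 75 mm diameter, 50 mm high, to the right of the unit. Origin under its centre.
- oil_bottle: Bystander: clear squeeze bottle with a pointed nozzle, 58 mm diameter, 151 mm high, behind the unit. Origin under its centre.

How it is judged:
On the way, in this order (a step that is already met when the one before it is completed fails the run):
1. the drag hand is turned back to the post of the resting arm (value of joint drag_hand below 0.08 rad and value of joint tension_arm below 0.05 rad), for 0.1 s.
2. the arm is held with the drag hand against its post and at the index, for 0.7 s (horizontal distance between drag_tip and index_tip below 0.006 m and horizontal distance between post_mid and drag_at_post below 0.016 m), for 0.7 s.
3. the arm is back at rest and the drag hand still stands at the index (value of joint tension_arm below 0.04 rad and horizontal distance between drag_tip and index_tip below 0.006 m), for 0.2 s.
At the end, for the whole second after the job is handed in: Arm at rest (0.04 rad); drag hand within 6 mm of the index at the scale; cover still and shut: lip 4 mm or more under the ledge, lip and opposite edge on the seat (within 3 mm), within 12 mm of the middle sideways, axes within 0.1 rad of the housing's; released (all of step 3 and x of lip_mid in the frame of tensioner below -0.0555 m and z of lip_mid in the frame of tensioner between 0.04 and 0.047 m and z of far_edge in the frame of tensioner between 0.04 and 0.047 m and y of cover in the frame of tensioner between -0.012 and 0.012 m and angle between the x axis of cover and the x axis of tensioner, either way round below 0.1 rad and linear speed of cover below 0.02 m/s); the robot touches nothing.
It fails at once if the arm snaps back (faster than 2.5 rad/s) (velocity of joint tension_arm below -2.5 rad/s).
It fails at once if the tin is moved more than 30 mm (distance of tin from where it was at the start of the episode above 0.03 m).
It fails at once if the oil bottle is moved more than 30 mm or tipped (distance of oil_bottle from where it was at the start of the episode above 0.03 m or angle between oil_bottle's own z axis and vertical above 0.4 rad).
It also fails if it takes over 72 s, if anything falls off the work surface, if the arm or the gripper's body presses on something with over 40 N, if the wrist force passes 120 N, or if a joint passes its speed limit or range.

## Working session

There is one attempt and no reset: what is moved stays moved. The work goes in short steps, Python scripts to look and compute and a tool call to move; the robot and the scene stay as the last step left them, time stands still between calls to the robot, and variables do not carry over. Pictures are saved under pics/ and viewed, and the job is handed in when it is done.

Besides the shell and the picture viewer there is one more tool, called after "Request:" in YAML: its name, and indented under it one key for each argument. drive_tool: Moves the arm, as the interface text tells. Its arguments: {"type":"object","properties":{"slide":{"type":"array"},"turn":{"type":"array"},"gripper":{"type":"array"},"squeeze":{"type":"number"}},"required":["slide","turn","gripper"]}

```bash
ls; mkdir -p pics; python3 - <<'E'
from station import bot
import cv2,numpy as np
o=bot.get_obs()
for k,v in o.items(): print(k,np.round(v,4))
print(bot.hold_point_z)
for n in ["scene","side","wrist"]:
    c=bot.read_camera(n)
    cv2.imwrite(f"pics/{n}0.png",c["color"][:,:,::-1])
    print(n,c["fovy"],c["cx"],c["cy"],np.round(c["R"],3).tolist(),np.round(c["t"],3))
E
```

```text
pics
t 0.0
q [ 1.1849  0.4778  0.0224  1.5565 -0.0115  1.1093 -0.0831]
joint_vel [ 0.0016  0.0023  0.001  -0.0005 -0.0003 -0.0015 -0.0015]
joint_torque [-4.00000e-04 -5.96460e+01  1.60770e+00 -2.81201e+01  1.24000e-02
  9.40000e-03 -0.00000e+00]
eef_pos [ 0.1849 -0.6485  0.2303]
tool_rot [ 0.5639  0.4263  0.565  -0.4256]
contact_force [-0.6829  0.2223  0.45  ]
torque [-0.0051  0.0183 -0.0316]
gripper_width 1.0004
0.0187
scene 50.81004600853325 322.87678421435925 204.32506116964822 [[-0.644, -0.765, 0.009], [-0.593, 0.492, -0.637], [0.483, -0.416, -0.771]] [0.371 0.419 0.763]
side 47.258563071680875 316.5145041681191 199.38499578994703 [[-0.876, -0.482, 0.007], [-0.212, 0.372, -0.904], [0.433, -0.793, -0.428]] [0.519 0.234 0.745]
wrist 58.16143137385763 316.71263178665873 200.26109931191564 [[0.275, -0.961, -0.001], [-0.921, -0.264, 0.288], [-0.278, -0.078, -0.958]] [-0.675 -0.038  0.38 ]
```

View pics/scene0.png

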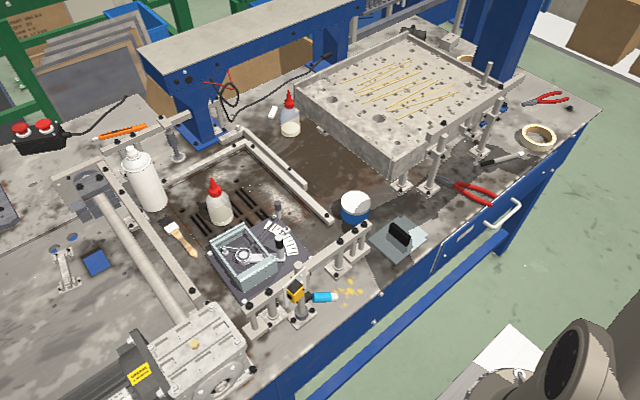

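View pics/side0.png

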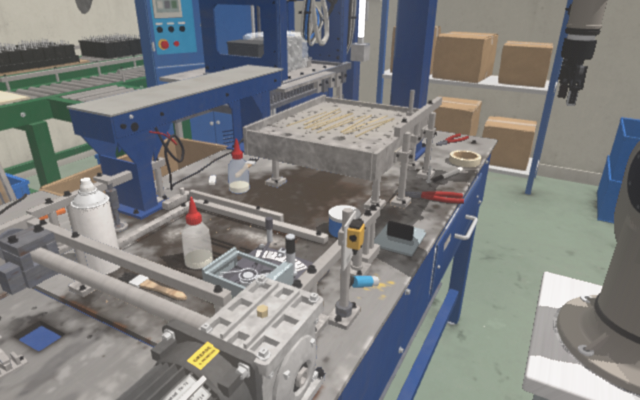

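View pics/wrist0.png

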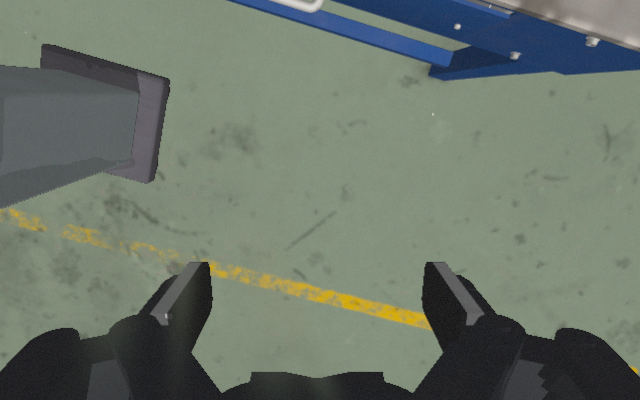

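```bash
cat > h.py <<'E'
from station import bot
import cv2,numpy as np
def cam(n):
    c=bot.read_camera(n); c["f"]=200/np.tan(np.radians(c["fovy"])/2); c["R"]=np.array(c["R"]);c["t"]=np.array(c["t"]);return c
def ray(c,p):
    d=np.array([(p[0]-c["cx"])/c["f"],(p[1]-c["cy"])/c["f"],1.0]); return -c["R"].T@c["t"], c["R"].T@d
def onz(c,p,z):
    o,d=ray(c,p); return o+d*(z-o[2])/d[2]
def tri(c1,p1,c2,p2):
    o1,d1=ray(c1,p1);o2,d2=ray(c2,p2);d1=d1/np.linalg.norm(d1);d2=d2/np.linalg.norm(d2)
    A=np.stack([d1,-d2],1);s=np.linalg.lstsq(A,o2-o1,rcond=None)[0]
    a=o1+d1*s[0];b=o2+d2*s[1];return (a+b)/2,np.linalg.norm(a-b)
def proj(c,X):
    x=c["R"]@np.array(X)+c["t"];return np.array([c["f"]*x[0]/x[2]+c["cx"],c["f"]*x[1]/x[2]+c["cy"]])
def save(c,name,box=None,s=1):
    im=c["color"][:,:,::-1]
    if box: x0,y0,x1,y1=box; im=im[y0:y1,x0:x1]
    cv2.imwrite("pics/"+name,cv2.resize(np.ascontiguousarray(im),None,fx=s,fy=s,interpolation=cv2.INTER_CUBIC))
E
python3 - <<'E'
from h import *
c=cam("scene");save(c,"s1.png",(190,160,350,280),5);save(c,"s2.png",(290,180,450,300),5)
c=cam("side");save(c,"d1.png",(170,180,330,300),5);save(c,"d2.png",(290,180,450,300),5)
E
```

```text
(no output)
```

View pics/s1.png

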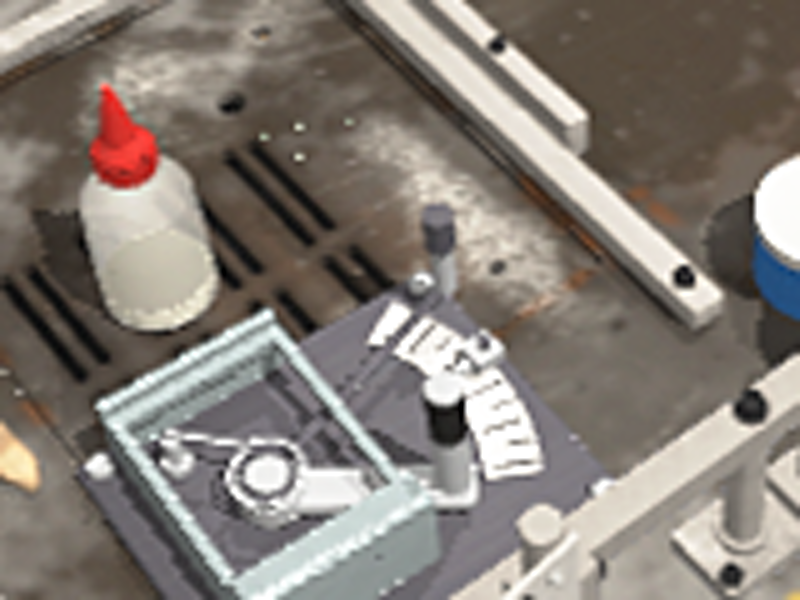

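View pics/d1.png

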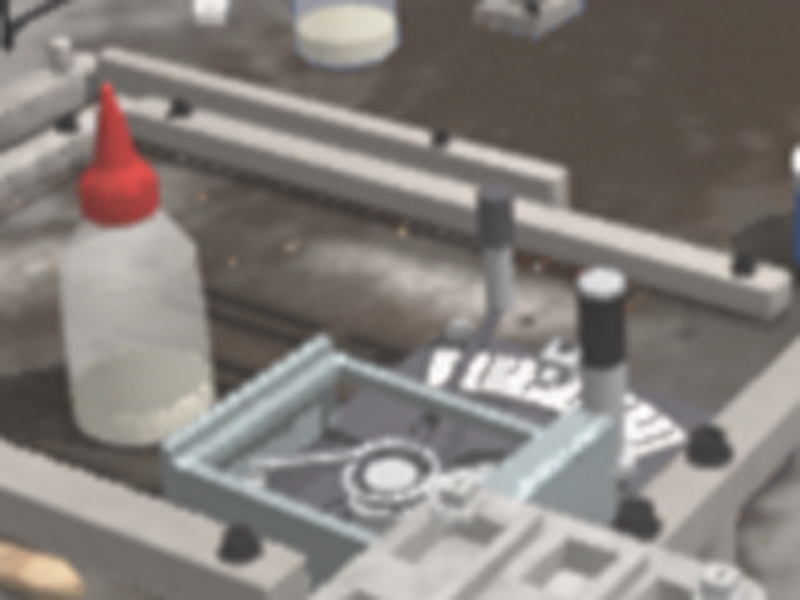

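View pics/s2.png

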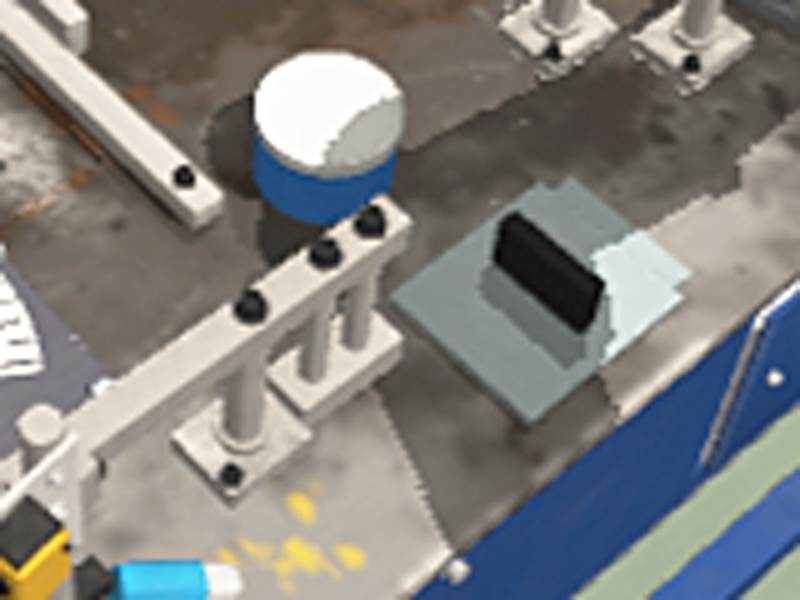

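View pics/d2.png

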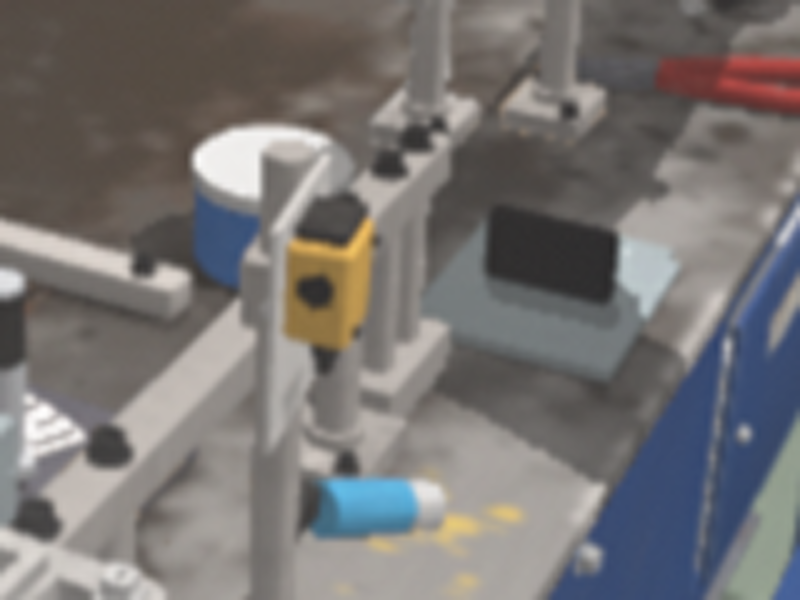

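```bash
python3 - <<'E'
from h import *
S=cam("scene");D=cam("side")
s=lambda x,y:(190+x/5,160+y/5)
d=lambda x,y:(170+x/5,180+y/5)
s2=lambda x,y:(290+x/5,180+y/5)
d2=lambda x,y:(290+x/5,180+y/5)
P=lambda n,a,b:print(n,*np.round(tri(S,a,D,b)[0],4),round(tri(S,a,D,b)[1],4))
P("post top",s(445,385),d(602,283))
P("knob top",s(438,212),d(495,190))
P("bottle tip",s(105,88),d(107,85))
P("far rim R corner",s(270,313),d(325,338))
P("far rim L corner",s(100,405),d(170,460))
P("ledge R corner",s(435,505),d(615,415))
P("pivot top",s(268,470),d(385,475))
P("rib tl",s2(508,213),d2(495,207))
P("rib tr",s2(605,285),d2(618,237))
for p in [(395,298),(535,422),(570,180),(688,270)]: print("cover top",onz(S,s2(*p),.006).round(4))
P("tin c",s2(330,110),d2(262,160))
P("rail knob1",s2(250,305),d2(107,445))
P("rail knob3",s2(370,220),d2(420,138))
P("rail knob2",s2(325,253),d2(390,160))
P("post pole top",s2(40,425),d2(290,150))
print("tin",onz(S,s2(330,110),.05))
for n,p in [("noseL",(485,345)),("tip",(465,355))]: print(n,onz(S,s(*p),.022))
print(-S["R"].T@S["t"],-D["R"].T@D["t"])
E
```

```text
post top 0.5831 0.1207 0.0948 0.0006
knob top 0.6736 0.0596 0.0828 0.0003
bottle tip 0.7845 0.1607 0.1465 0.0
far rim R corner 0.7003 0.1427 0.0469 0.0003
far rim L corner 0.7077 0.2303 0.0397 0.0049
ledge R corner 0.5583 0.1494 0.0591 0.0036
pivot top 0.6377 0.1881 0.0295 0.0011
rib tl 0.479 -0.1365 0.0352 0.001
rib tr 0.4221 -0.1437 0.0312 0.0005
cover top [ 0.4915 -0.0755  0.006 ]
cover top [ 0.3991 -0.0768  0.006 ]
cover top [ 0.487  -0.1953  0.006 ]
cover top [ 0.411  -0.1986  0.006 ]
tin c 0.581 -0.109 0.0441 0.0058
rail knob1 0.6214 -0.0764 -0.1184 0.0501
rail knob3 0.48 -0.036 0.1137 0.0016
rail knob2 0.4802 -0.0078 0.1155 0.001
post pole top 0.4437 0.1717 0.2077 0.0002
tin [ 0.57437313 -0.10520896  0.05      ]
noseL [0.63483796 0.06528946 0.022     ]
tip [0.63623311 0.07636328 0.022     ]
[0.11916686 0.39528664 0.85145005] [0.18201133 0.75384824 0.5273203 ]
```

```bash
python3 - <<'E'
from h import *
from scipy.spatial.transform import Rotation as Ro
S=cam("scene");D=cam("side");W=cam("wrist")
P=lambda n,a,b:print(n,*np.round(tri(S,a,D,b)[0],4),round(tri(S,a,D,b)[1],4))
P("plate near corner",(392,160),(376,153))
P("plate left corner",(296,84),(246,130))
P("gantry near end bottom",(210,145),(150,215))
P("gantry beam corner",(142,52),(75,112))
o=bot.get_obs();q=o["tool_rot"];R=Ro.from_quat([q[1],q[2],q[3],q[0]]).as_matrix()
print(R.round(3)); c=-W["R"].T@W["t"];print("wristcam in tool",R.T@(c-o["eef_pos"]), (R.T@W["R"].T).round(3))
E
```

```text
plate near corner 0.5365 -0.1712 0.1804 0.0046
plate left corner 0.9145 -0.1891 0.1726 0.0049
gantry near end bottom 1.0617 0.0386 -0.0193 0.0015
gantry beam corner 1.1872 0.1022 0.2514 0.0068
[[ 0.     0.962  0.274]
 [ 0.     0.274 -0.962]
 [-1.     0.    -0.   ]]
wristcam in tool [-0.14322735  0.07345601  0.00088901] [[-0.    -0.288  0.958]
 [ 0.001 -0.958 -0.288]
 [ 1.     0.001  0.   ]]
```

Request:
drive_tool:
  slide:
    - [10, 15, 45]
    - [25, 40, 90]
    - [50, 80, 100]
    - [75, 120, 100]
    - [100, 160, 100]
    - [125, 200, 100]
    - [150, 240, 100]
    - [175, 280, 100]
    - [200, 320, 100]
    - [225, 360, 100]
  turn:
    - [0, 0, 0]
    - [0, 0, 0]
    - [0, 0, 0]
    - [0, 0, 0]
    - [0, 0, 0]
    - [0, 0, 0]
    - [0, 0, 0]
    - [0, 0, 0]
    - [0, 0, 0]
    - [0, 0, 0]
  gripper: [0, 0, 0, 0, 0, 0, 0, 0, 0, 0]

```text
t: 1.5
eef_pos: [0.4108, -0.2874, 0.3316]
tool_rot: [0.565, 0.426, 0.564, -0.426]
contact_force: [0.2, -0.7, -0.5]
gripper_width: 0.001
```

Request:
drive_tool:
  slide:
    - [25, 45, 0]
    - [50, 90, 0]
    - [75, 135, 0]
    - [100, 170, 0]
    - [100, 170, 0]
  turn:
    - [0, 0, 0]
    - [0, 0, 0]
    - [0, 0, 0]
    - [0, 0, 0]
    - [0, 0, 0]
  gripper: [0, 0, 0, 0, 0]

```text
t: 2.0
eef_pos: [0.5138, -0.1097, 0.3321]
tool_rot: [0.567, 0.424, 0.566, -0.421]
contact_force: [-0.8, 0.1, -0.1]
gripper_width: -0.001
```

```bash
python3 - <<'E'
from h import *
W=cam("wrist");save(W,"w1.png");np.save("w1.npy",W,allow_pickle=True)
print(bot.get_obs()["eef_pos"],bot.get_obs()["t"])
E
```

```text
[ 0.51214142 -0.11366359  0.33177186] 2.05
```

View pics/w1.png

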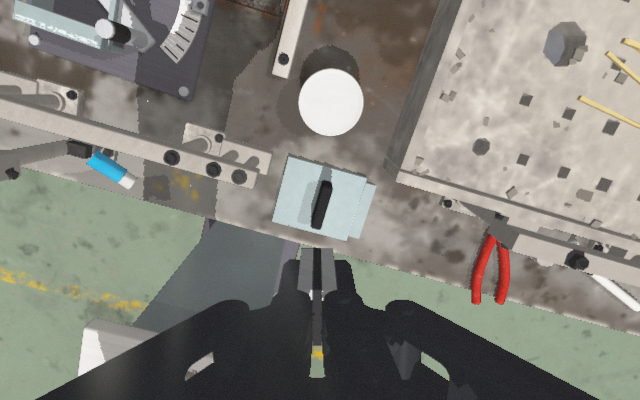

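```bash
python3 - <<'E'
from h import *
W=np.load("w1.npy",allow_pickle=True).item()
save(W,"w1a.png",(250,130,410,250),5)
for p in [(287,155),(273,222),(348,240),(367,178),(376,186),(361,239)]: print(p,onz(W,p,.006).round(4))
im=W["color"].astype(int); m=((im.max(2)<60)).astype(np.uint8)
n,l,st,ce=cv2.connectedComponentsWithStats(m)
for i in range(1,n):
    if st[i,4]>100: print(st[i],ce[i])
print(onz(W,(331,102),.05))
E
```

```text
(287, 155) [ 0.4984 -0.0741  0.006 ]
(273, 222) [ 0.4027 -0.08    0.006 ]
(348, 240) [ 0.4068 -0.1881  0.006 ]
(367, 178) [ 0.4992 -0.1848  0.006 ]
(376, 186) [ 0.4922 -0.1999  0.006 ]
(361, 239) [ 0.4135 -0.2051  0.006 ]
[110  22  21  22 273] [120.82417582  33.57875458]
[ 69 141  23  17 120] [ 83.975      147.66666667]
[312 180  20  49 537] [321.20856611 203.89013035]
[313 248   9  42 327] [316.74923547 269.77981651]
[566 252  23  16 198] [577.00505051 260.3030303 ]
[  113   260   486   140 33756] [329.81763242 354.70428961]
[ 36 375  61  25 734] [ 70.08855586 390.99318801]
[ 0.57954478 -0.10773872  0.05      ]
```

View pics/w1a.png

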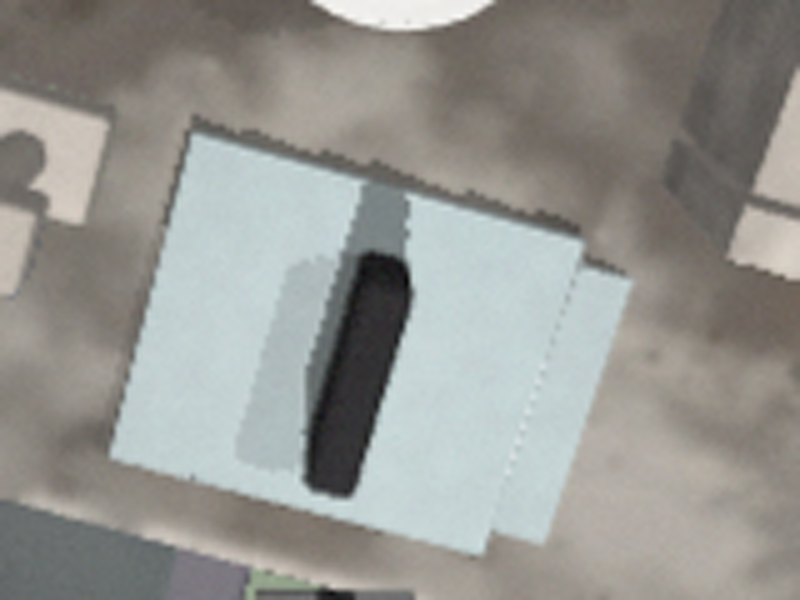

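Request:
drive_tool:
  slide:
    - [25, 40, 0]
    - [50, 85, 0]
    - [75, 130, 0]
    - [100, 170, 0]
    - [120, 210, 0]
    - [140, 250, 0]
    - [140, 250, 0]
  turn:
    - [0, 0, 0]
    - [0, 0, 0]
    - [0, 0, 0]
    - [0, 0, 0]
    - [0, 0, 0]
    - [0, 0, 0]
    - [0, 0, 0]
  gripper: [0, 0, 0, 0, 0, 0, 0]

```text
t: 2.75
eef_pos: [0.6525, 0.1424, 0.3308]
tool_rot: [0.566, 0.423, 0.568, -0.421]
contact_force: [-0.3, 0.8, 0.4]
gripper_width: 0.003
```

```bash
python3 - <<'E'
from h import *
W=cam("wrist");save(W,"w2.png");np.save("w2.npy",W,allow_pickle=True)
print(bot.get_obs()["eef_pos"],bot.get_obs()["t"])
E
```

```text
[0.65225457 0.1386672  0.33089985] 2.8
```

View pics/w2.png

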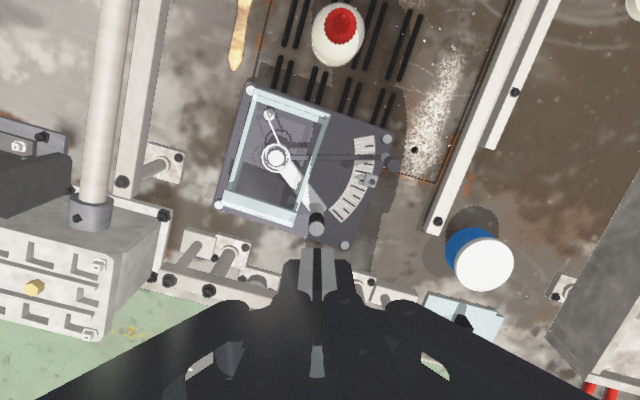

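```bash
python3 - <<'E'
from h import *
W=np.load("w2.npy",allow_pickle=True).item()
save(W,"w2a.png",(205,70,305,145),8);save(W,"w2b.png",(270,120,410,225),5);save(W,"w2c.png",(205,140,345,245),5)
E
```

```text
(no output)
```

View pics/w2a.png

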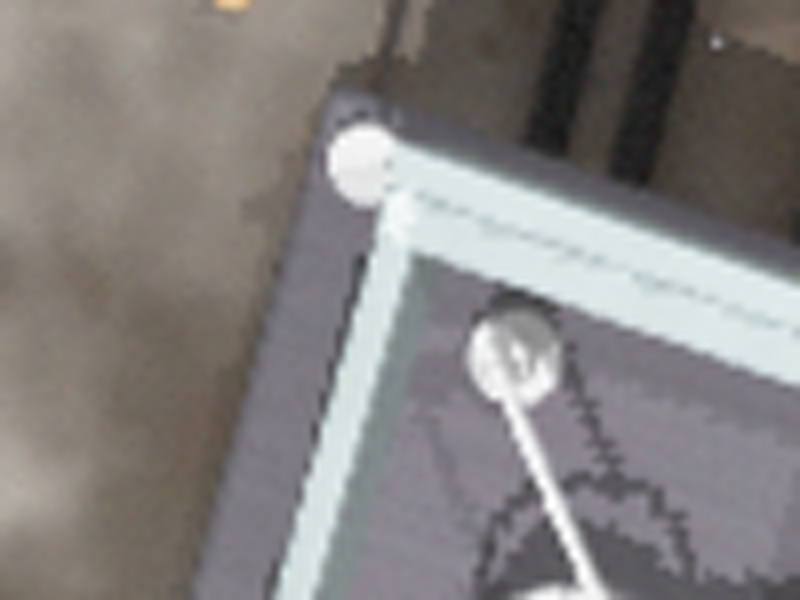

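View pics/w2b.png

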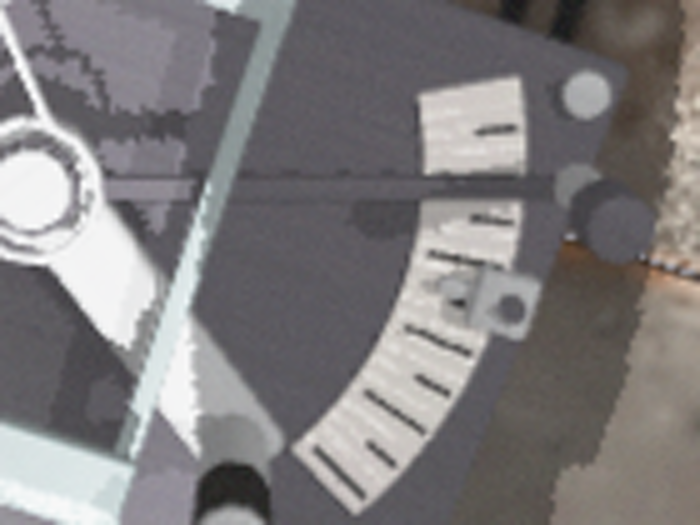

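View pics/w2c.png

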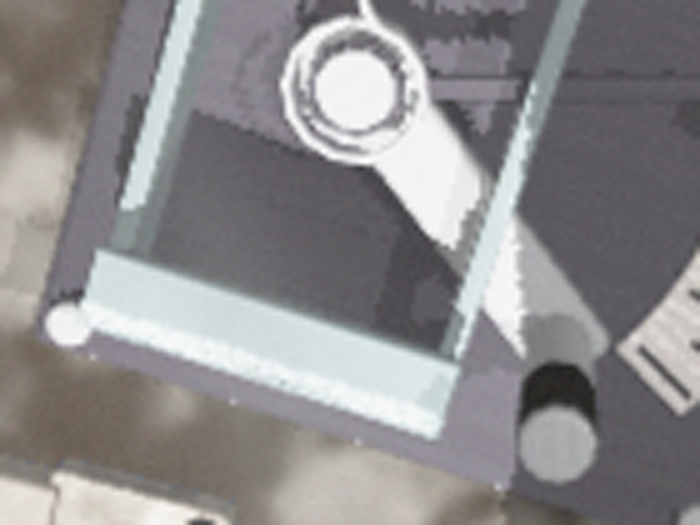

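```bash
python3 - <<'E'
from h import *
W=np.load("w2.npy",allow_pickle=True).item()
a=lambda x,y:(205+x/8,70+y/8);b=lambda x,y:(270+x/5,120+y/5);c=lambda x,y:(205+x/5,140+y/5)
L=onz(W,c(97,250),.059);Rr=onz(W,c(457,364),.059);print("ledge",L,Rr,np.linalg.norm(L-Rr))
yaw1=np.arctan2(-(Rr-L)[0]*-1,-(Rr-L)[1]); v=L-Rr; yaw1=np.arctan2(-v[0],v[1]);print("yaw",yaw1)
RL=onz(W,a(395,140),.05); print("far rim L outer",RL)
RR=onz(W,(328,110),.05);print(RR)
pv=(L+Rr)/2+.0515*np.array([np.cos(yaw1),np.sin(yaw1),0]);print("pivot via ledge",pv)
for z in (.03,.035,.04): print("pivot top z",z,onz(W,c(355,90),z))
pt=onz(W,c(558,443),.1);print("post",pt)
kt=onz(W,b(612,222),.086);print("knob",kt)
h1=onz(W,b(160,189),.033);h2=onz(W,b(540,187),.033);print("hand",h1,h2,np.degrees(np.arctan2(*(h2-h1)[[1,0]])))
P=(L+Rr)/2*0+pv
for n,p,z in [("nose",(440,285),.022),("blk",(507,303),.022),("screw",(512,306),.026)]:
    q=onz(W,b(*p),z);e=q-P;print(n,q,np.hypot(*e[:2]),np.degrees(np.arctan2(e[1],e[0])))
for n,q in (("post",pt),("knob",kt)):
    e=q-P;print(n,np.hypot(*e[:2]),np.degrees(np.arctan2(e[1],e[0])))
for p in [(340,473),(380,455),(395,410),(433,384),(440,340),(458,258),(490,220),(495,130)]:
    e=onz(W,b(*p),.012)-P;print(p,np.hypot(*e[:2]),np.degrees(np.arctan2(e[1],e[0])))
E
```

```text
ledge [0.58394669 0.23714352 0.059     ] [0.58118173 0.14684745 0.059     ] 0.09033839909841913
yaw -0.030611494428083846
far rim L outer [0.7076626  0.23240466 0.05      ]
[0.70806044 0.14571197 0.05      ]
pivot via ledge [0.63404008 0.19041924 0.059     ]
pivot top z 0.03 [0.63322618 0.18975315 0.03      ]
pivot top z 0.035 [0.63423774 0.18944095 0.035     ]
pivot top z 0.04 [0.6352493  0.18912876 0.04      ]
post [0.58385697 0.1217807  0.1       ]
knob [0.67448194 0.06256461 0.086     ]
hand [0.64336312 0.15882276 0.033     ] [0.67095494 0.06903696 0.033     ] -72.91742884071188
nose [0.63824227 0.0828342  0.022     ] 0.10766707210680253 -87.76320673714521
blk [0.63872499 0.06476504 0.022     ] 0.1257415092302265 -87.86476328122937
screw [0.63909553 0.0641409  0.026     ] 0.12637949530123646 -87.70743426989465
post 0.08502701802802475 -126.17133673648732
knob 0.1340982833173764 -72.44725130058706
(340, 473) 0.11420913861916347 -118.8253765675297
(380, 455) 0.11857760434894629 -113.3674275501374
(395, 410) 0.11387570433697237 -107.24582005490596
(433, 384) 0.11864347324125901 -101.63014926157658
(440, 340) 0.11472754643887374 -95.92851584717836
(458, 258) 0.11203204870127301 -84.59488047506942
(490, 220) 0.11841378184091798 -79.04141106961013
(495, 130) 0.11869251555566686 -67.71506438928023
```

Request:
drive_tool:
  slide:
    - [25, -34, 0]
    - [50, -67, -20]
    - [50, -67, -65]
    - [50, -67, -110]
    - [50, -67, -155]
    - [50, -67, -200]
    - [50, -67, -235]
    - [50, -67, -260]
    - [50, -67, -273]
    - [50, -67, -273]
  turn:
    - [0, 0, 0]
    - [0, 0, 0]
    - [0, 0, 0]
    - [0, 0, 0]
    - [0, 0, 0]
    - [0, 0, 0]
    - [0, 0, 0]
    - [0, 0, 0]
    - [0, 0, 0]
    - [0, 0, 0]
  gripper: [0, 0, 0, 0, 0, 0, 0, 0, 0, 0]

```text
t: 3.8
eef_pos: [0.7011, 0.0691, 0.0562]
tool_rot: [0.565, 0.423, 0.567, -0.424]
contact_force: [-1.5, -0.2, -0.6]
gripper_width: -0.004
```

```bash
python3 - <<'E'
from h import *
o=bot.get_obs();e=np.array(o["eef_pos"]);print(e,o["t"],o["contact_force"])
W=cam("wrist");save(W,"w3.png")
P=np.array([.634,.190]);a0=np.radians(-72.6)
for off in (.0195,):
  for k in range(0,11):
    d=-0.77*k/10;a=a0+d
    p=P+.135*np.array([np.cos(a),np.sin(a)])+off*np.array([-np.sin(a),np.cos(a)])
    print(round(d,3),((p-e[:2])*1000).round(1))
E
```

```text
[0.70105888 0.06912683 0.05619243] 3.8 [-1.48779798 -0.22384489 -0.63845476]
-0.0 [-8.1 -2.1]
-0.077 [-17.7  -6.3]
-0.154 [-27.6  -9.7]
-0.231 [-37.8 -12.4]
-0.308 [-48.1 -14.2]
-0.385 [-58.6 -15.3]
-0.462 [-69.1 -15.5]
-0.539 [-79.6 -15. ]
-0.616 [-90.  -13.6]
-0.693 [-100.3  -11.4]
-0.77 [-110.3   -8.5]
```

View pics/w3.png

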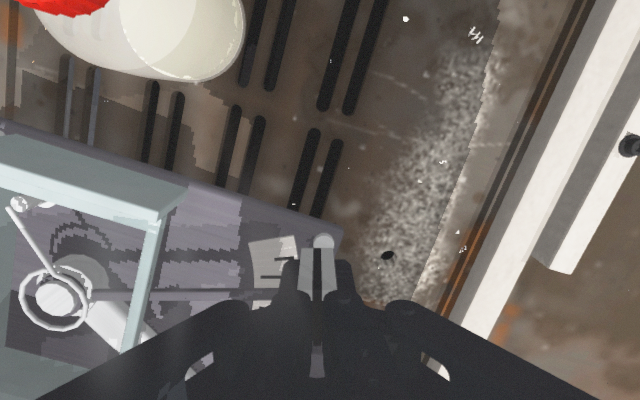

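Request:
drive_tool:
  slide:
    - [-8, -2, 0]
    - [-18, -6, 0]
    - [-28, -10, 0]
    - [-38, -12, 0]
    - [-48, -14, 0]
    - [-59, -15, 0]
    - [-69, -15, 0]
    - [-80, -15, 0]
    - [-90, -14, 0]
    - [-100, -11, 0]
  turn:
    - [0, 0, 0]
    - [0, 0, -0.08]
    - [0, 0, -0.15]
    - [0, 0, -0.23]
    - [0, 0, -0.31]
    - [0, 0, -0.39]
    - [0, 0, -0.46]
    - [0, 0, -0.54]
    - [0, 0, -0.62]
    - [0, 0, -0.69]
  gripper: [0, 0, 0, 0, 0, 0, 0, 0, 0, 0]

```text
t: 4.85
eef_pos: [0.603, 0.0583, 0.0603]
tool_rot: [0.389, 0.592, 0.388, -0.589]
contact_force: [0.3, -0.2, -0.5]
gripper_width: 0.001
```

```bash
python3 - <<'E'
from h import *
S=cam("scene");save(S,"s4.png",(230,190,330,265),8)
D=cam("side");save(D,"d4.png",(230,190,330,265),8)
o=bot.get_obs();e=np.array(o["eef_pos"]);print(e,o["contact_force"])
for a in (-118.7-.0,-118.7+4.6): print(proj(S,[.634+.135*np.cos(np.radians(a)),.19+.135*np.sin(np.radians(a)),.086]))
E
```

```text
[0.60192188 0.05928909 0.05997247] [-0.16924573 -0.23557816  0.07849113]
[300.83585461 231.76682872]
[299.85162397 227.96424808]
```

View pics/s4.png

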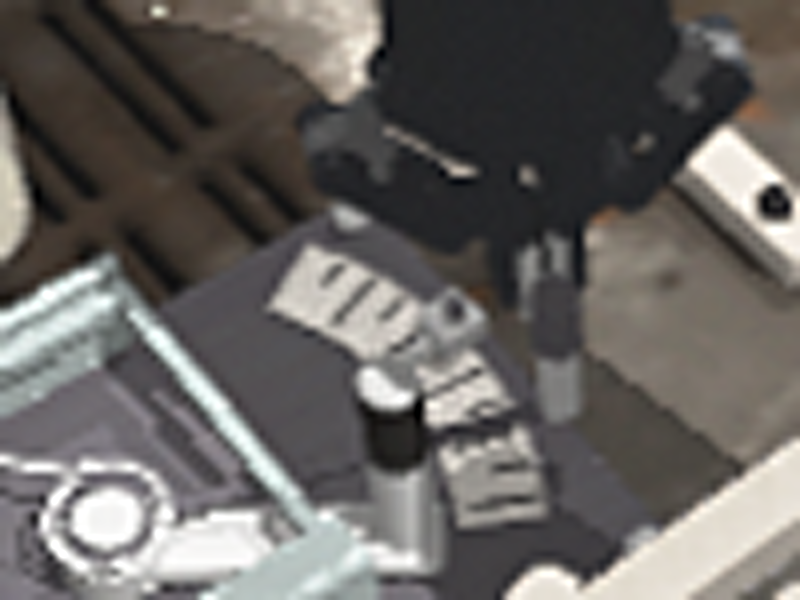

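View pics/d4.png

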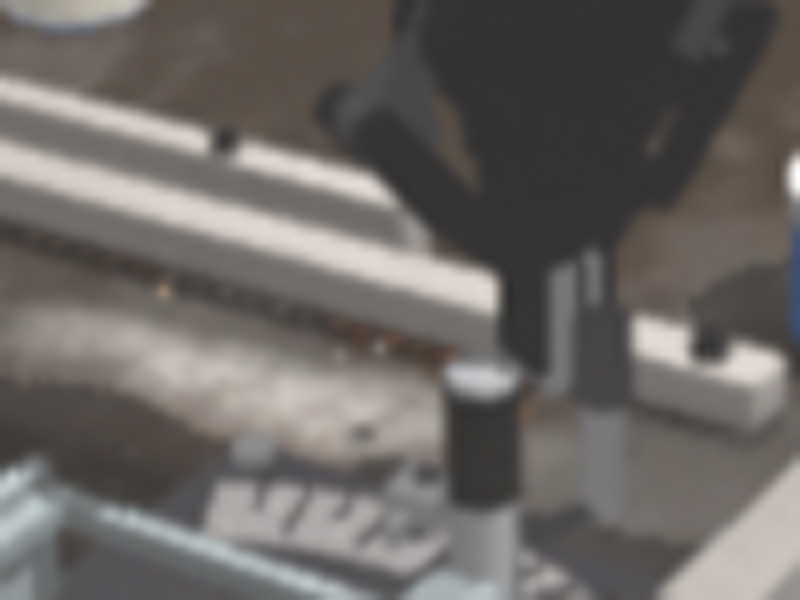

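```bash
python3 - <<'E'
from h import *
S=cam("scene");D=cam("side")
X,_=tri(S,(230+556/8,190+352/8),D,(230+605/8,190+408/8));print(X,_)
e=X[:2]-[.634,.19];print(np.hypot(*e),np.degrees(np.arctan2(e[1],e[0])))
o=bot.get_obs();e=np.array(o["eef_pos"]);print(e)
P=np.array([.634,.190])
for ad in (-112,-114,-116,-117,-118,-119):
    a=np.radians(ad);p=P+.135*np.array([np.cos(a),np.sin(a)])+.0195*np.array([-np.sin(a),np.cos(a)]);print(ad,((p-e[:2])*1e3).round(1))
E
```

```text
[0.58228968 0.06574322 0.05735475] 0.001241203575156947
0.13458716426031464 -112.59497262322328
[0.6031048  0.05899206 0.05953216]
-112 [-1.6 -1.5]
-114 [-6.2 -0.3]
-116 [-10.8   1.1]
-117 [-13.    1.9]
-118 [-15.3   2.7]
-119 [-17.5   3.5]
```

Request:
drive_tool:
  slide:
    - [-5, 0, 0]
    - [-10, 1, 0]
    - [-14, 2, 0]
    - [-14, 2, 0]
    - [-14, 2, 0]
  turn:
    - [0, 0, 0]
    - [0, 0, -0.03]
    - [0, 0, -0.06]
    - [0, 0, -0.06]
    - [0, 0, -0.06]
  gripper: [0, 0, 0, 0, 0]

```text
t: 5.55
eef_pos: [0.5888, 0.061, 0.0594]
tool_rot: [0.373, 0.602, 0.372, -0.6]
contact_force: [0.1, 0.1, 0.0]
gripper_width: 0.004
```

```bash
python3 - <<'E'
from h import *
S=cam("scene");save(S,"s5.png",(230,190,330,265),8)
D=cam("side");save(D,"d5.png",(230,190,330,265),8)
E
```

```text
(no output)
```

View pics/s5.png

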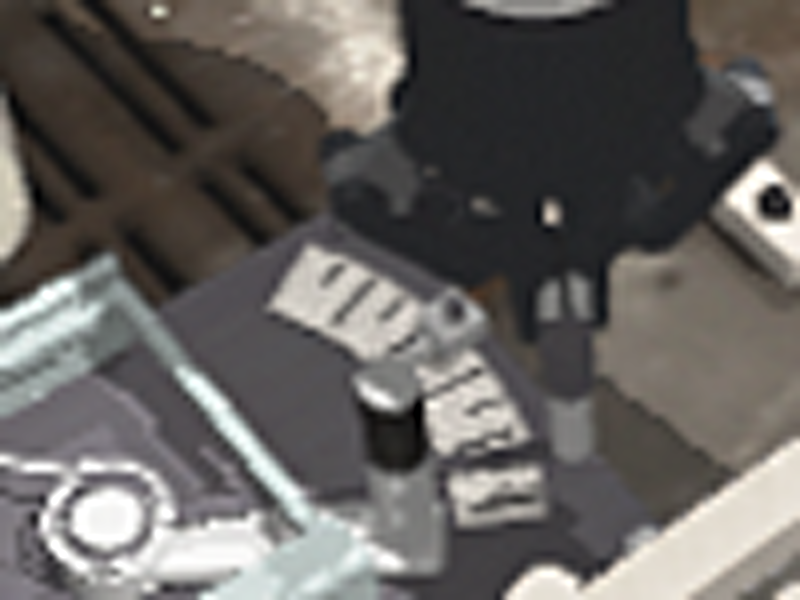

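View pics/d5.png

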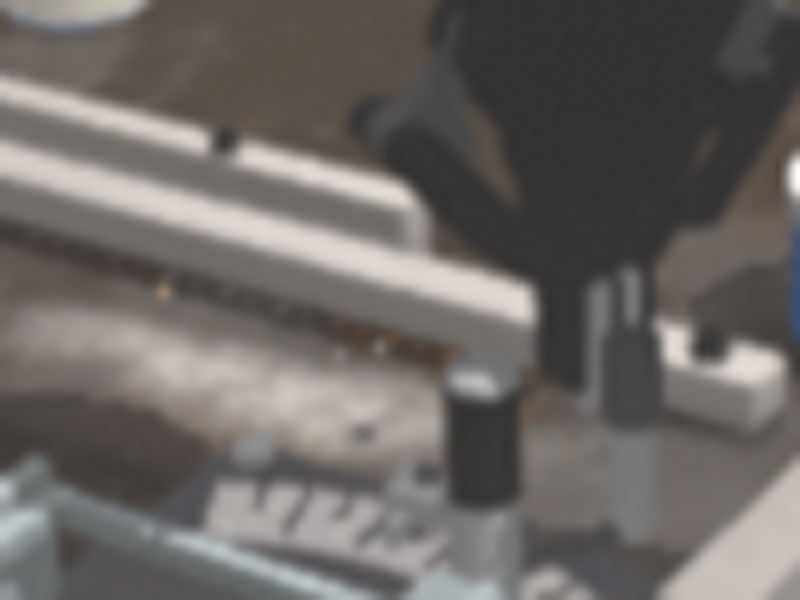

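```bash
python3 - <<'E'
from h import *
S=cam("scene");D=cam("side")
for d in [((565,396),(633,430))]:
  X,_=tri(S,(230+d[0][0]/8,190+d[0][1]/8),D,(230+d[1][0]/8,190+d[1][1]/8));print(X,_)
  e=X[:2]-[.634,.19];print(np.hypot(*e),np.degrees(np.arctan2(e[1],e[0])))
for v in (0,.05,.1):
    a=np.radians(-118.7)+v
    for r in(.1,.115): print(v,r,(proj(S,[.634+r*np.cos(a),.19+r*np.sin(a),.033])-[230,190])*8, (proj(D,[.634+r*np.cos(a),.19+r*np.sin(a),.033])-[230,190])*8)
E
```

```text
[0.56869882 0.07386703 0.05869595] 0.0004645290405716653
0.13323329363269032 -119.34890236234698
0 0.1 [453.36767607 460.0003829 ] [516.06120817 553.9947924 ]
0 0.115 [504.50034875 451.73369117] [568.28515761 536.62333697]
0.05 0.1 [450.46833992 445.98644054] [505.54199626 544.77861827]
0.05 0.115 [500.9892467  435.68787339] [556.04676324 526.19764864]
0.1 0.1 [446.74580732 432.2316373 ] [494.26214199 535.94787512]
0.1 0.115 [496.54106314 419.95326282] [542.96574513 516.2192134 ]
```

Request:
drive_tool:
  slide:
    - [18, -10, 0]
    - [20, -12, 30]
    - [20, -12, 75]
    - [20, -10, 110]
    - [10, 15, 110]
    - [0, 40, 110]
    - [-6, 61, 110]
    - [-6, 61, 110]
    - [-6, 61, 110]
    - [-6, 61, 110]
  turn:
    - [0, 0, 0]
    - [0, 0, 0.1]
    - [0, 0, 0.25]
    - [0, 0, 0.4]
    - [0, 0, 0.54]
    - [0, 0, 0.68]
    - [0, 0, 0.82]
    - [0, 0, 0.96]
    - [0, 0, 1.1]
    - [0, 0, 1.24]
  gripper: [0, 0, 0, 0.5, 0.5, 0.5, 0.5, 0.5, 0.5, 0.5]

```text
t: 6.75
eef_pos: [0.583, 0.1221, 0.1693]
tool_rot: [0.653, 0.271, 0.654, -0.27]
contact_force: [-0.9, 0.1, -0.9]
gripper_width: 0.505
```

```bash
python3 - <<'E'
from h import *
from scipy.spatial.transform import Rotation as Ro
o=bot.get_obs();q=o["tool_rot"];R=Ro.from_quat([q[1],q[2],q[3],q[0]]).as_matrix()
print(R.round(3),np.degrees(np.arctan2(R[1,2],R[0,2])),o["q"],o["eef_pos"],o["gripper_width"])
E
```

```text
[[ 0.     0.707  0.707]
 [ 0.002  0.707 -0.707]
 [-1.     0.002 -0.002]] -45.02012309365138 [ 0.11951348  0.47236336 -0.56467176  1.78136152  0.29643051  0.97272421
 -1.34992301] [0.58299573 0.12211005 0.16933005] 0.504600733100696
```

Request:
drive_tool:
  slide:
    - [0, 0, -25]
    - [0, 0, -55]
    - [0, 0, -80]
    - [0, 0, -98]
    - [0, 0, -98]
  turn:
    - [0, 0, 0.1]
    - [0, 0, 0.145]
    - [0, 0, 0.145]
    - [0, 0, 0.145]
    - [0, 0, 0.145]
  gripper: [0.5, 0.5, 0.5, 0.5, 0.5]

```text
t: 7.25
eef_pos: [0.5811, 0.1212, 0.0687]
tool_rot: [0.669, 0.222, 0.673, -0.223]
contact_force: [0.7, 0.8, 0.1]
gripper_width: 0.499
```

```bash
python3 - <<'E'
from h import *
S=cam("scene");save(S,"s6.png",(230,190,330,265),8)
W=cam("wrist");save(W,"w6.png")
E
```

```text
(no output)
```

View pics/s6.png

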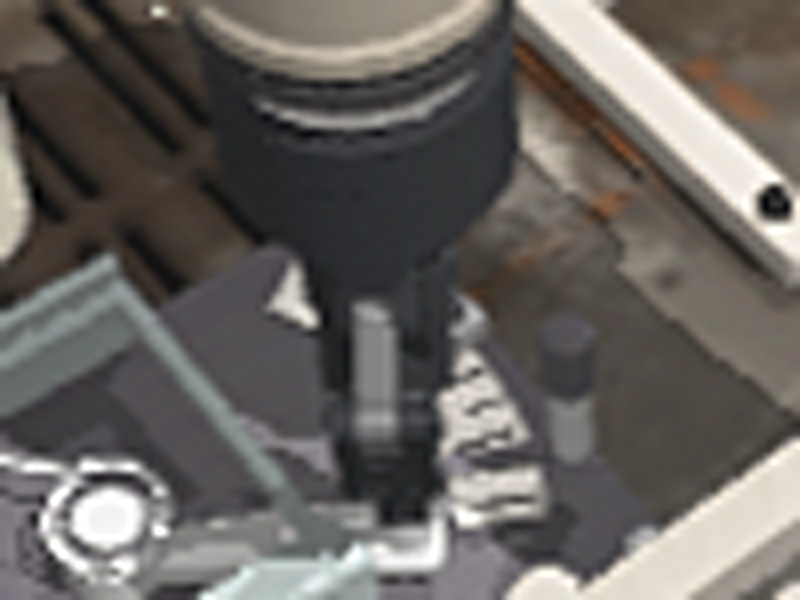

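View pics/w6.png

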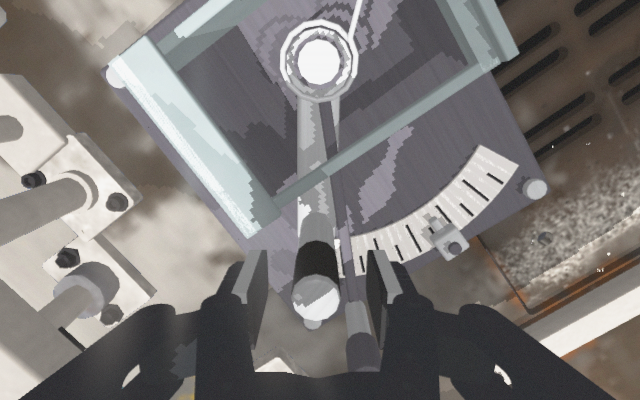

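Request:
drive_tool:
  slide:
    - [0, 0, 0]
    - [0, 0, 0]
    - [0, 0, 0]
    - [0, 0, 0]
    - [0, 0, 0]
  turn:
    - [0, 0, 0]
    - [0, 0, 0]
    - [0, 0, 0]
    - [0, 0, 0]
    - [0, 0, 0]
  gripper: [0, 0, 0, 0, 0]
  squeeze: 25

```text
t: 7.85
eef_pos: [0.5833, 0.1229, 0.0729]
tool_rot: [0.671, 0.224, 0.671, -0.222]
contact_force: [-3.4, 1.1, 6.3]
gripper_width: 0.2
```

```bash
python3 - <<'E'
from h import *
o=bot.get_obs();e=np.array(o["eef_pos"]);print(e,o["contact_force"],o["gripper_width"]);P=np.array([.634,.19])
v=e[:2]-P;print(np.hypot(*v),np.degrees(np.arctan2(v[1],v[0])))
W=cam("wrist");save(W,"w7.png")
for d in np.arange(1,11)*.054:
    c,s=np.cos(d),np.sin(d);p=P+[c*v[0]-s*v[1],s*v[0]+c*v[1]];print(d.round(3),((p-e[:2])*1e3).round(1))
E
```

```text
[0.58330295 0.12292013 0.07291859] [-3.40127259  1.05670777  6.2596522 ] 0.19984093938977113
0.08408269763229825 -127.08094301282003
0.054 [ 3.7 -2.6]
0.108 [ 7.5 -5.1]
0.162 [11.5 -7.3]
0.216 [15.6 -9.3]
0.27 [ 19.7 -11.1]
0.324 [ 24.  -12.6]
0.378 [ 28.3 -14. ]
0.432 [ 32.7 -15.1]
0.486 [ 37.2 -15.9]
0.54 [ 41.7 -16.5]
```

View pics/w7.png

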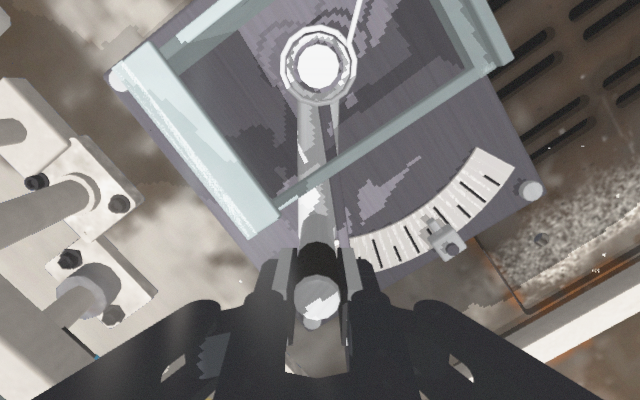

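Request:
drive_tool:
  slide:
    - [4, -3, 0]
    - [8, -5, 0]
    - [12, -7, 0]
    - [16, -9, 0]
    - [20, -11, 0]
    - [24, -13, 0]
    - [28, -14, 0]
    - [33, -15, 0]
    - [37, -16, 0]
    - [37, -16, 0]
  turn:
    - [0, 0, 0.05]
    - [0, 0, 0.11]
    - [0, 0, 0.16]
    - [0, 0, 0.22]
    - [0, 0, 0.27]
    - [0, 0, 0.32]
    - [0, 0, 0.38]
    - [0, 0, 0.43]
    - [0, 0, 0.49]
    - [0, 0, 0.49]
  gripper: [0, 0, 0, 0, 0, 0, 0, 0, 0, 0]

```text
t: 8.9
eef_pos: [0.6184, 0.1076, 0.073]
tool_rot: [0.703, 0.054, 0.707, -0.051]
contact_force: [-7.1, 2.0, 4.3]
gripper_width: 0.203
```

```bash
python3 - <<'E'
from h import *
o=bot.get_obs();e=np.array(o["eef_pos"]);print(e,o["contact_force"],o["gripper_width"]);P=np.array([.634,.19])
v=e[:2]-P;print(np.hypot(*v),np.degrees(np.arctan2(v[1],v[0])))
W=cam("wrist");save(W,"w8.png");S=cam("scene");save(S,"s8.png",(230,190,330,265),8)
np.save("w8.npy",W,allow_pickle=True)
E
```

```text
[0.61844142 0.10764307 0.07301428] [-7.13380456  1.95020187  4.30811592] 0.20326815522156916
0.0838136783870884 -100.6980350110814
```

View pics/w8.png

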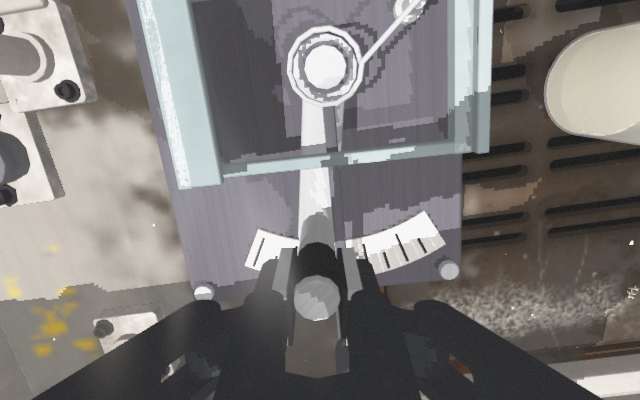

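View pics/s8.png

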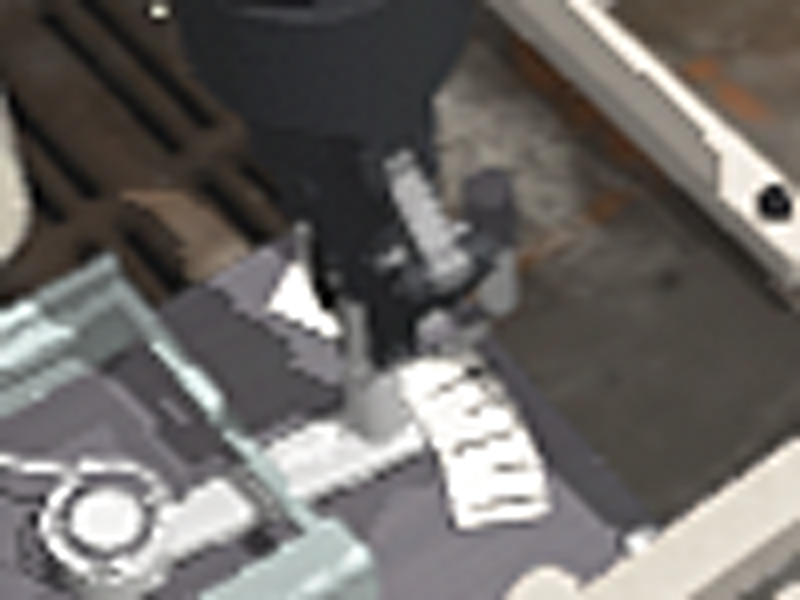

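```bash
python3 - <<'E'
from h import *
S=cam("scene");P=np.array([.634,.19])
X=onz(S,(230+490/8,190+183/8),.086);e=X[:2]-P;print(X,np.hypot(*e),np.degrees(np.arctan2(e[1],e[0])))
e=np.array(bot.get_obs()["eef_pos"]);v=e[:2]-P;print(e,np.hypot(*v),np.degrees(np.arctan2(v[1],v[0])))
for d in (.04,.08,.1):
    c,s=np.cos(d),np.sin(d);p=P+[c*v[0]-s*v[1],s*v[0]+c*v[1]];print(d,((p-e[:2])*1e3).round(1))
E
```

```text
[0.62573206 0.05532398 0.086     ] 0.13492957286774881 -93.51305382912032
[0.61821909 0.10771293 0.07304979] 0.08378663024797499 -100.85629903905817
0.04 [ 3.3 -0.6]
0.08 [ 6.6 -1. ]
0.1 [ 8.3 -1.2]
```

Request:
drive_tool:
  slide:
    - [5, -1, 0]
    - [9, -1, 0]
    - [9.5, -1, 0]
    - [9.5, -1, 0]
  turn:
    - [0, 0, 0.05]
    - [0, 0, 0.09]
    - [0, 0, 0.09]
    - [0, 0, 0.09]
  gripper: [0, 0, 0, 0]

```text
t: 9.45
eef_pos: [0.6247, 0.1069, 0.073]
tool_rot: [0.703, 0.021, 0.71, -0.02]
contact_force: [-9.5, -0.5, 4.5]
gripper_width: 0.196
```

```bash
python3 - <<'E'
from h import *
S=cam("scene");P=np.array([.634,.19]);D=cam("side");save(D,"d9.png",(210,190,310,265),8)
W=cam("wrist");save(W,"w9.png",(220,160,420,310),4);save(S,"s9.png",(230,190,330,265),8)
e=np.array(bot.get_obs()["eef_pos"]);v=e[:2]-P;print(e,np.hypot(*v),np.degrees(np.arctan2(v[1],v[0])))
a=np.radians(-87.8)
for r,z in ((.115,.029),(.115,.033),(.13,.022),(.135,.086),(.135,.062)):
    X=[P[0]+r*np.cos(a),P[1]+r*np.sin(a),z]; print(r,z,(proj(S,X)-[230,190])*8,(proj(D,X)-[210,190])*8,(proj(W,X)-[220,160])*4)
E
```

```text
[0.62464742 0.1068511  0.07298671] 0.0836732326160342 -96.41764648401545
0.115 0.029 [421.60291619 307.67037394] [558.01228553 462.82400417] [494.23528286 472.20508623]
0.115 0.033 [420.74779899 299.79608422] [557.59384415 449.57859094] [495.95878196 486.08276397]
0.13 0.022 [461.40602675 294.77895867] [587.91409208 459.10119195] [498.80267531 537.03050797]
0.135 0.086 [462.57609725 154.79908567] [591.88437608 236.56079138] [539.22542269 885.84878568]
0.135 0.062 [467.01968017 205.51521864] [594.01900723 318.16494192] [521.99038076 740.62143708]
```

View pics/s9.png

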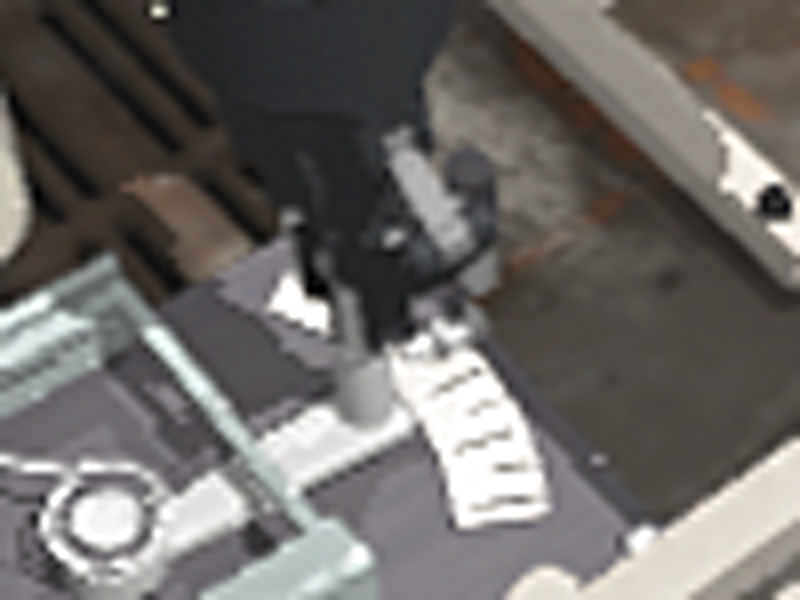

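View pics/d9.png

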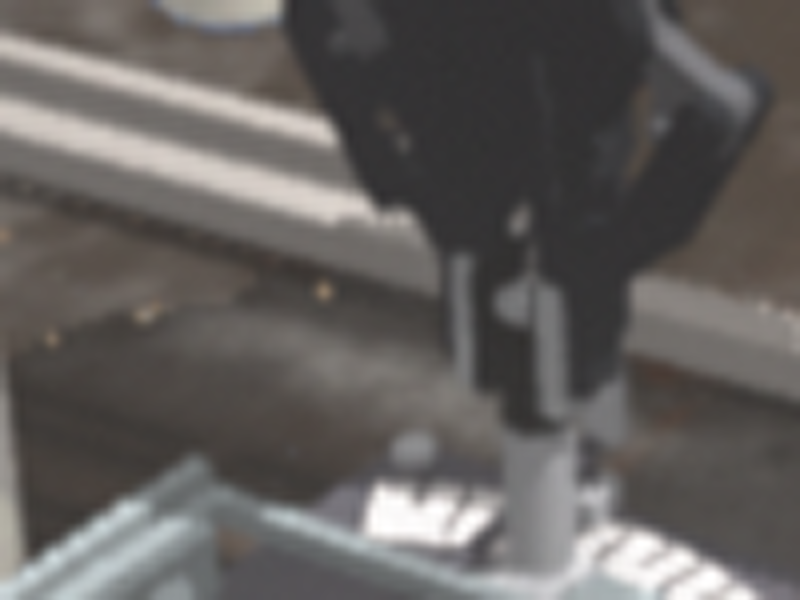

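View pics/w9.png

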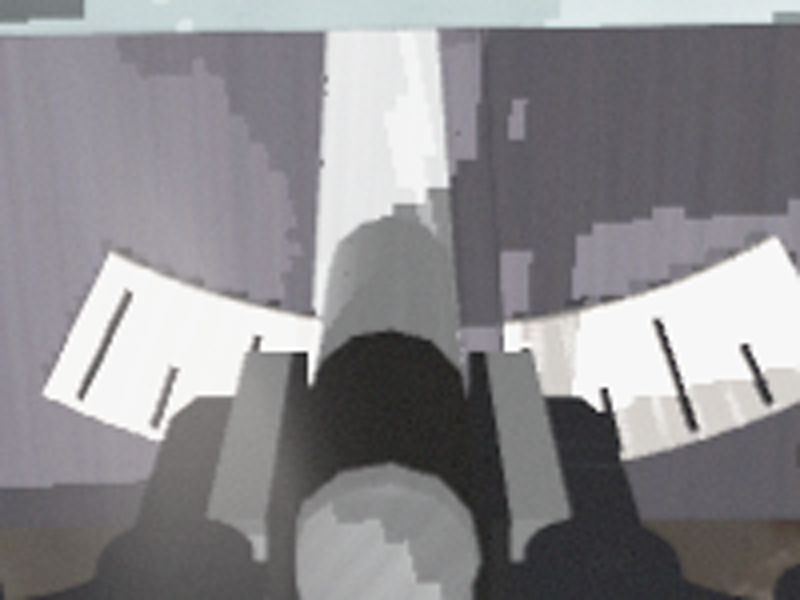

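```bash
python3 - <<'E'
from h import *
P=np.array([.634,.19]);W=cam("wrist");S=cam("scene")
save(W,"w10.png",(300,140,400,215),8);save(S,"s10.png",(260,190,310,228),16)
for ad in (-87.8,-89,-90.2):
  a=np.radians(ad)
  for r in (.06,.08,.1): print(ad,r,(proj(W,[P[0]+r*np.cos(a),P[1]+r*np.sin(a),.033])-[300,140])*8)
  for z in (.086,.062): print("knob",z,(proj(S,[P[0]+.135*np.cos(a),P[1]+.135*np.sin(a),z])-[260,190])*16)
E
```

```text
-87.8 0.06 [289.45780312 389.66307645]
-87.8 0.08 [313.36369177 673.48027267]
-87.8 0.1 [335.91094685 941.16740259]
knob 0.086 [445.1521945  309.59817134]
knob 0.062 [454.03936034 411.03043728]
-89 0.06 [270.41708347 391.20272977]
-89 0.08 [288.71319419 675.38932936]
-89 0.1 [305.96724256 943.3899668 ]
knob 0.086 [457.30787662 320.95583252]
knob 0.062 [465.98194107 422.31304107]
-90.2 0.06 [251.3594785  392.35656201]
-90.2 0.08 [264.04480183 676.81347807]
-90.2 0.1 [276.00634228 945.04021673]
knob 0.086 [469.1760191  332.55156914]
knob 0.062 [477.64195466 433.83165682]
```

View pics/w10.png

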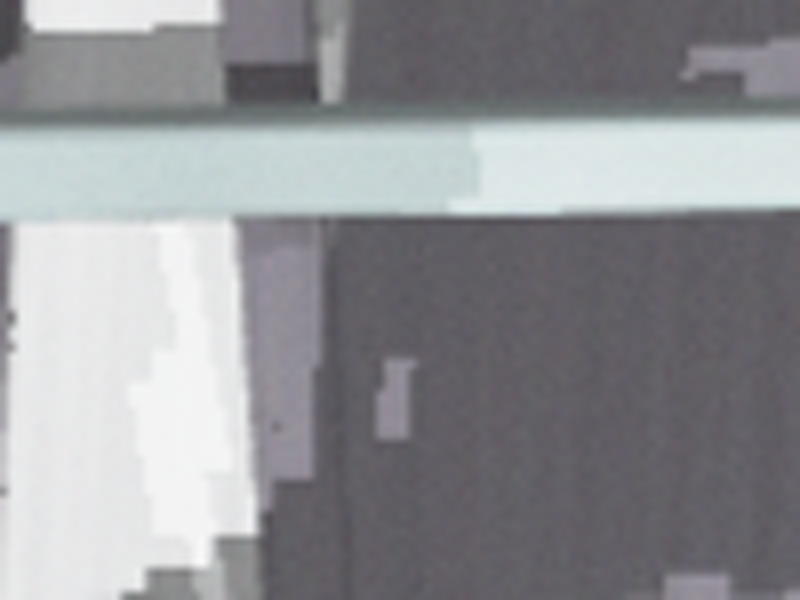

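View pics/s10.png

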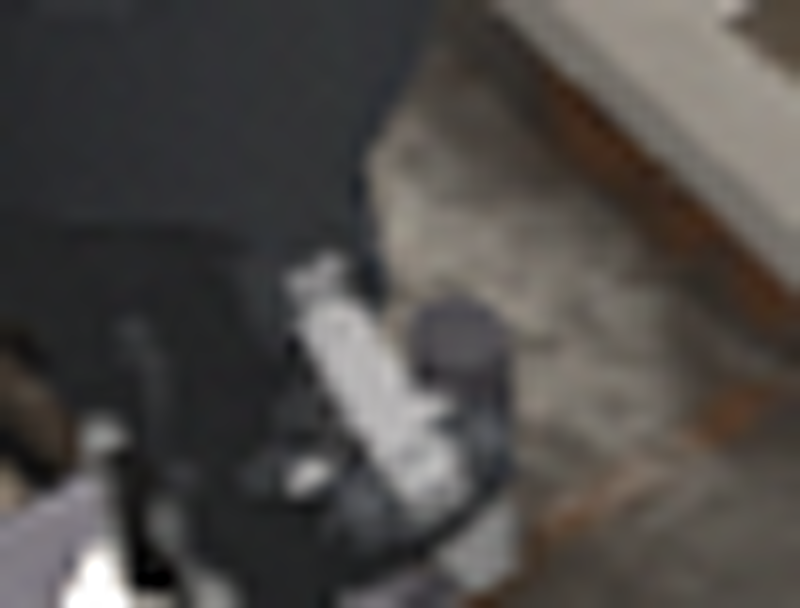

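Request:
drive_tool:
  slide:
    - [3.5, 0, 0]
    - [3.5, 0, 0]
    - [3.5, 0, 0]
    - [3.5, 0, 0]
    - [3.5, 0, 0]
    - [3.5, 0, 0]
    - [3.5, 0, 0]
    - [3.5, 0, 0]
    - [3.5, 0, 0]
    - [3.5, 0, 0]
  turn:
    - [0, 0, 0]
    - [0, 0, 0]
    - [0, 0, 0]
    - [0, 0, 0]
    - [0, 0, 0]
    - [0, 0, 0]
    - [0, 0, 0]
    - [0, 0, 0]
    - [0, 0, 0]
    - [0, 0, 0]
  gripper: [0, 0, 0, 0, 0, 0, 0, 0, 0, 0]

```text
t: 10.7
eef_pos: [0.6248, 0.1068, 0.073]
tool_rot: [0.701, 0.02, 0.712, -0.021]
contact_force: [-10.6, 0.0, 5.8]
gripper_width: 0.197
```

```bash
python3 - <<'E'
from h import *
P=np.array([.634,.19])
o=bot.get_obs();e=np.array(o["eef_pos"]);v=e[:2]-P;print(e,o["contact_force"],np.hypot(*v),np.degrees(np.arctan2(v[1],v[0])))
W=cam("wrist");save(W,"w11.png",(300,140,400,215),8)
for ad in (-87.8,):
  a=np.radians(ad)
  for r in (.06,.08,.1): print(ad,r,(proj(W,[P[0]+r*np.cos(a),P[1]+r*np.sin(a),.033])-[300,140])*8)
E
```

```text
[0.62483092 0.10681467 0.07298336] [-10.62533041   0.01872691   5.79526546] 0.08368913346757614 -96.29001858577497
-87.8 0.06 [290.67542626 388.49785824]
-87.8 0.08 [314.2217717  672.41722314]
-87.8 0.1 [336.42156823 940.1000425 ]
```

View pics/w11.png

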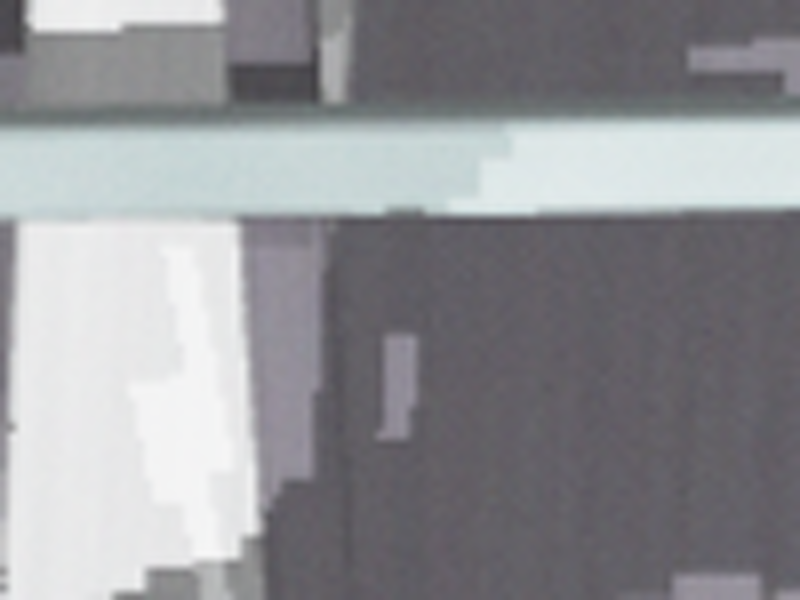

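```bash
python3 - <<'E'
from h import *
P=np.array([.634,.19])
e=np.array(bot.get_obs()["eef_pos"]);v=e[:2]-P
for d in -np.arange(1,11)*.05:
    c,s=np.cos(d),np.sin(d);p=P+[c*v[0]-s*v[1],s*v[0]+c*v[1]];print(d.round(3),((p-e[:2])*1e3).round(1))
E
```

```text
-0.05 [-4.1  0.6]
-0.1 [-8.3  1.3]
-0.15 [-12.3   2.3]
-0.2 [-16.3   3.5]
-0.25 [-20.3   4.9]
-0.3 [-24.2   6.4]
-0.35 [-28.    8.2]
-0.4 [-31.7  10.1]
-0.45 [-35.3  12.3]
-0.5 [-38.7  14.6]
```

Request:
drive_tool:
  slide:
    - [-2, 0, 0]
    - [-6, 1, 0]
    - [-10, 2, 0]
    - [-14, 3, 0]
    - [-18, 4, 0]
    - [-22, 6, 0]
    - [-26, 7, 0]
    - [-30, 9, 0]
    - [-34, 11, 0]
    - [-37, 14, 0]
  turn:
    - [0, 0, -0.03]
    - [0, 0, -0.08]
    - [0, 0, -0.12]
    - [0, 0, -0.17]
    - [0, 0, -0.22]
    - [0, 0, -0.27]
    - [0, 0, -0.32]
    - [0, 0, -0.37]
    - [0, 0, -0.43]
    - [0, 0, -0.48]
  gripper: [0, 0, 0, 0, 0, 0, 0, 0, 0, 0]

```text
t: 11.75
eef_pos: [0.5864, 0.1215, 0.073]
tool_rot: [0.676, 0.189, 0.688, -0.187]
contact_force: [-4.0, 0.3, -0.3]
gripper_width: 0.2
```

```bash
python3 - <<'E'
from h import *
P=np.array([.634,.19])
o=bot.get_obs();e=np.array(o["eef_pos"]);v=e[:2]-P;print(e,o["contact_force"],np.degrees(np.arctan2(v[1],v[0])))
for d in (-.02,-.04,-.06):
    c,s=np.cos(d),np.sin(d);p=P+[c*v[0]-s*v[1],s*v[0]+c*v[1]];print(d,((p-e[:2])*1e3).round(1))
E
```

```text
[0.58641748 0.12148872 0.07303664] [-3.97073457  0.32219432 -0.30744763] -124.78078598144559
-0.02 [-1.4  1. ]
-0.04 [-2.7  2. ]
-0.06 [-4.  3.]
```

Request:
drive_tool:
  slide:
    - [-2, 1, 0]
    - [-3, 2, 0]
    - [-3, 2, 0]
    - [-3, 2, 0]
    - [-3, 2, 0]
    - [-3, 2, 0]
    - [-3, 2, 0]
  turn:
    - [0, 0, -0.02]
    - [0, 0, -0.05]
    - [0, 0, -0.05]
    - [0, 0, -0.05]
    - [0, 0, -0.05]
    - [0, 0, -0.05]
    - [0, 0, -0.05]
  gripper: [0, 0, 0, 0.25, 0.35, 0.5, 0.5]

```text
t: 12.45
eef_pos: [0.5839, 0.1231, 0.0733]
tool_rot: [0.671, 0.206, 0.682, -0.204]
contact_force: [0.3, 0.3, 0.1]
gripper_width: 0.499
```

```bash
python3 - <<'E'
from h import *
o=bot.get_obs();print(o["eef_pos"],o["contact_force"],o["gripper_width"])
W=cam("wrist");save(W,"w12.png");np.save("w12.npy",W,allow_pickle=True)
P=np.array([.634,.19])
for r in (.06,.09,.115,.13):
  a=np.radians(-87.8);print(proj(W,[P[0]+r*np.cos(a),P[1]+r*np.sin(a),.033]))
E
```

```text
[0.58389833 0.12312093 0.07326826] [0.33015479 0.30406195 0.10439795] 0.4991481108293003
[393.28377301 168.56039553]
[423.44173202 213.19237176]
[446.999688   248.05673811]
[460.50157353 268.03872144]
```

View pics/w12.png

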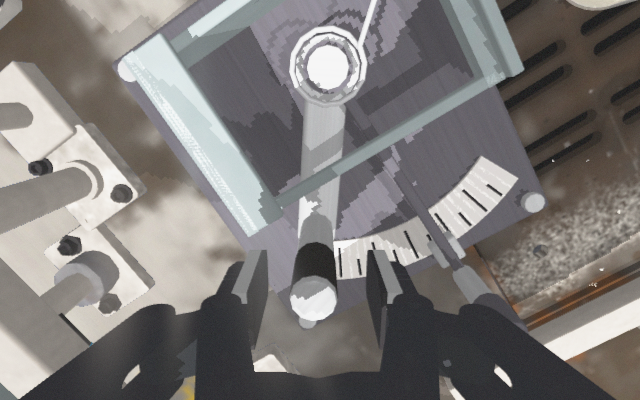

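```bash
python3 - <<'E'
from h import *
W=np.load("w12.npy",allow_pickle=True).item()
save(W,"w12a.png",(380,150,500,240+10),6)
E
```

```text
(no output)
```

View pics/w12a.png

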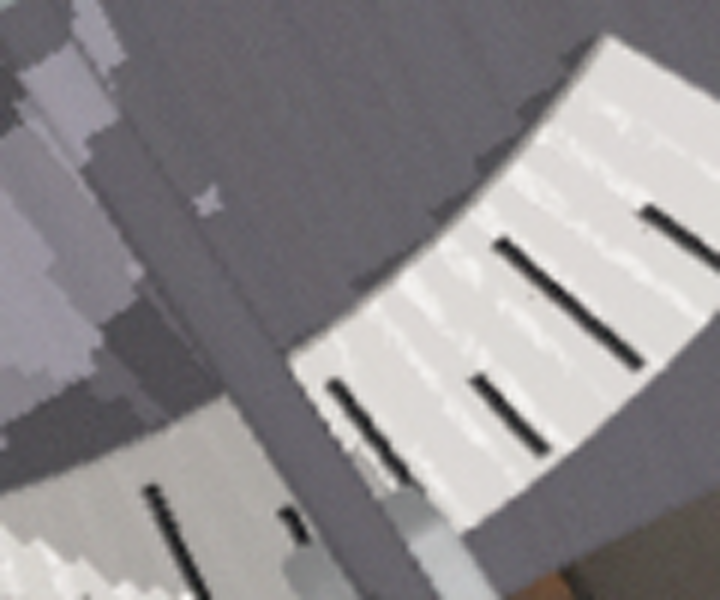

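```bash
python3 - <<'E'
from h import *
W=np.load("w12.npy",allow_pickle=True).item();P=np.array([.634,.19])
def A(p,z):
    X=onz(W,(380+p[0]/6,150+p[1]/6),z);e=X[:2]-P;print(p,X.round(4),np.hypot(*e).round(4),np.degrees(np.arctan2(e[1],e[0])).round(2))
A((259,376),.033);A((360,520),.033);A((123,160),.033)
for p in [(365,427),(510,412),(570,303),(180,550)]:A(p,.012)
print(proj(W,[.634,.19,.035]))
save(W,"w12b.png",(400,200,500,275),8)
E
```

```text
(259, 376) [0.6375 0.1004 0.033 ] 0.0897 -87.78
(360, 520) [0.6384 0.0832 0.033 ] 0.1069 -87.63
(123, 160) [0.6373 0.1243 0.033 ] 0.0658 -87.16
(365, 427) [0.6449 0.0805 0.012 ] 0.1101 -84.33
(510, 412) [0.6576 0.074  0.012 ] 0.1184 -78.49
(570, 303) [0.6677 0.0809 0.012 ] 0.1141 -72.82
(180, 550) [0.6229 0.079  0.012 ] 0.1116 -95.72
[325.8902717   68.52090554]
```

View pics/w12b.png

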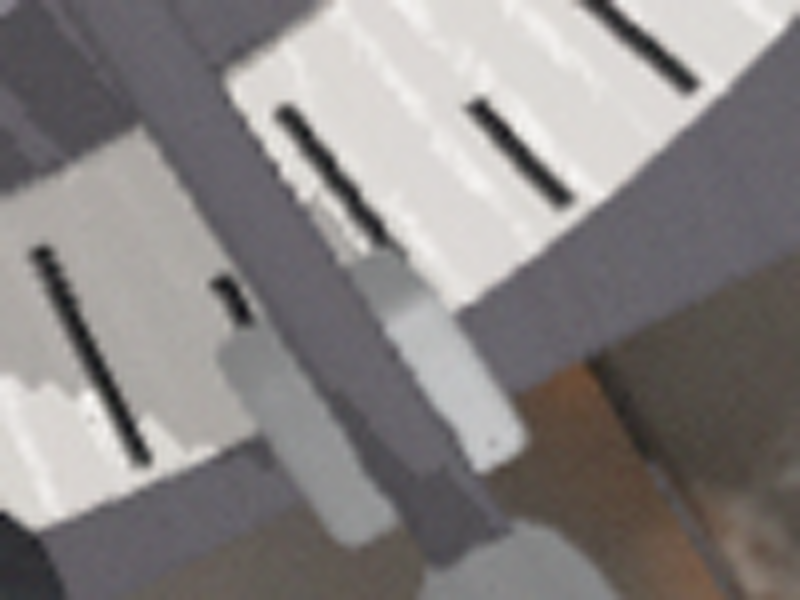

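Request:
drive_tool:
  slide:
    - [0, 0, 20]
    - [0, 0, 60]
    - [0, 0, 105]
    - [-10, -10, 150]
    - [-20, -30, 180]
    - [-30, -50, 190]
    - [-40, -70, 190]
  turn:
    - [0, 0, 0]
    - [0, 0, 0]
    - [0, 0, 0.1]
    - [0, 0, 0.24]
    - [0, 0, 0.38]
    - [0, 0, 0.52]
    - [0, 0, 0.66]
  gripper: [0.5, 0.5, 0.5, 0.5, 0.5, 0.5, 0.5]

```text
t: 13.2
eef_pos: [0.5445, 0.0529, 0.2656]
tool_rot: [0.702, -0.028, 0.711, 0.026]
contact_force: [1.3, 0.7, -1.1]
gripper_width: 0.499
```

```bash
python3 - <<'E'
from h import *
W=np.load("w1.npy",allow_pickle=True).item()
for z in (.1,.15,.18): print(z,onz(W,(398,178),z),onz(W,(440,195),z),onz(W,(268,155),z),onz(W,(262,187),z))
S=cam("scene");save(S,"s13.png",(370,60,530,220),5)
o=bot.get_obs();print(o["eef_pos"],o["q"])
E
```

```text
0.1 [ 0.52560654 -0.19757498  0.1       ] [ 0.5208666  -0.24775571  0.1       ] [ 0.50985881 -0.05814893  0.1       ] [ 0.47438097 -0.06056829  0.1       ]
0.15 [ 0.53337903 -0.18326367  0.15      ] [ 0.52927001 -0.22676496  0.15      ] [ 0.51972745 -0.06239626  0.15      ] [ 0.48897197 -0.06449359  0.15      ]
0.18 [ 0.53804253 -0.17467688  0.18      ] [ 0.53431206 -0.21417052  0.18      ] [ 0.52564863 -0.06494466  0.18      ] [ 0.49772657 -0.06684877  0.18      ]
[0.54278916 0.048454   0.26398529] [ 0.44023985  0.3417826  -0.80064598  1.77687766  0.267939    1.15332457
 -0.3651808 ]
```

View pics/s13.png

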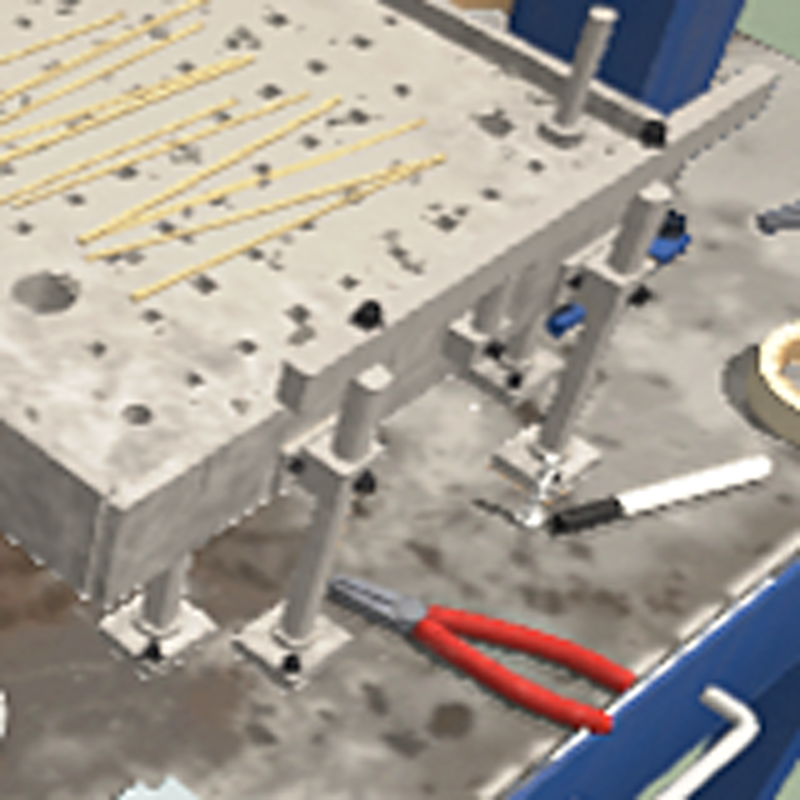

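Request:
drive_tool:
  slide:
    - [-10, -20, 0]
    - [-20, -40, 0]
    - [-35, -65, 0]
    - [-45, -90, 0]
    - [-55, -115, 0]
    - [-65, -140, 0]
    - [-80, -165, -20]
    - [-91, -184, -50]
    - [-91, -184, -70]
    - [-91, -184, -90]
  turn:
    - [0, 0, 0.14]
    - [0, 0, 0.28]
    - [0, 0, 0.42]
    - [0, 0, 0.56]
    - [0, 0, 0.7]
    - [0, 0, 0.84]
    - [0, 0, 0.98]
    - [0, 0, 1.12]
    - [0, 0, 1.26]
    - [0, 0, 1.4]
  gripper: [0.6, 0.6, 0.6, 0.6, 0.6, 0.6, 0.6, 0.6, 0.6, 0.6]

```text
t: 14.25
eef_pos: [0.4511, -0.1366, 0.1731]
tool_rot: [0.518, -0.483, 0.524, 0.472]
contact_force: [0.6, -0.4, 0.1]
gripper_width: 0.6
```

```bash
python3 - <<'E'
from h import *
from scipy.spatial.transform import Rotation as Ro
o=bot.get_obs();q=o["tool_rot"];R=Ro.from_quat([q[1],q[2],q[3],q[0]]).as_matrix()
print(np.degrees(np.arctan2(R[1,2],R[0,2])),np.round(o["q"],3),o["eef_pos"],o["gripper_width"])
W=cam("wrist");save(W,"w14.png");np.save("w14.npy",W,allow_pickle=True)
S=cam("scene");save(S,"s14.png",(300,150,460,270),5)
E
```

```text
84.99859355169707 [ 0.981  0.361 -0.98   2.045  0.399  0.924  1.268] [ 0.45114257 -0.13661445  0.17306833] 0.5999774891925399
```

View pics/w14.png

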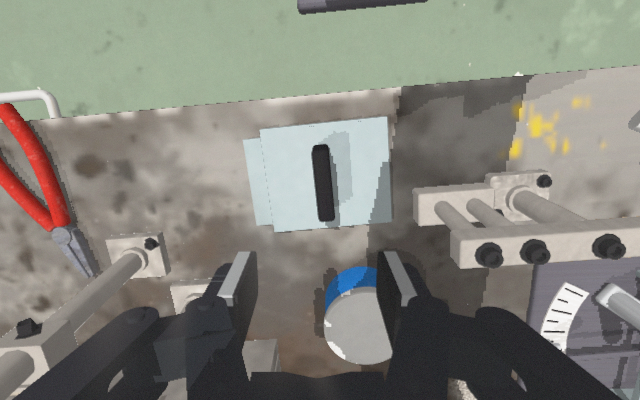

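View pics/s14.png

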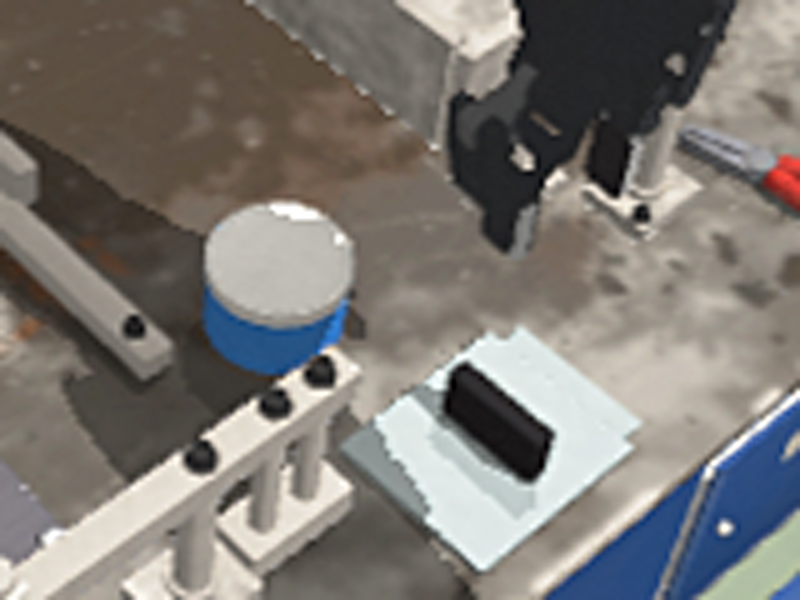

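```bash
python3 - <<'E'
from h import *
W=np.load("w14.npy",allow_pickle=True).item()
save(W,"w14a.png",(235,105,405,240),4)
for p in [(320,145),(326,221)]: print(onz(W,p,.039))
for p in [(260,129),(386,117),(392,222),(275,232),(245,140),(257,224)]: print(p,onz(W,p,.006))
E
```

```text
[ 0.41795488 -0.1342788   0.039     ]
[ 0.4803756  -0.13459105  0.039     ]
(260, 129) [ 0.40487515 -0.18476513  0.006     ]
(386, 117) [ 0.40400271 -0.07781006  0.006     ]
(392, 222) [ 0.49840754 -0.07520092  0.006     ]
(275, 232) [ 0.49964833 -0.18335843  0.006     ]
(245, 140) [ 0.41303964 -0.19889877  0.006     ]
(257, 224) [ 0.49043694 -0.19900163  0.006     ]
```

View pics/w14a.png

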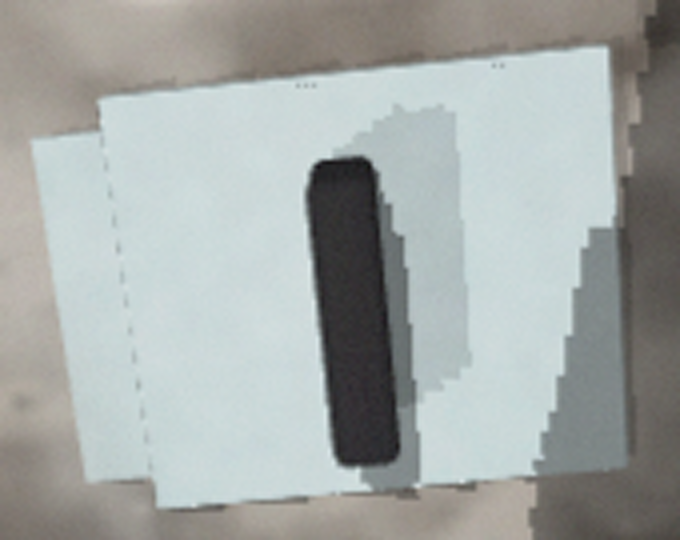

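Request:
drive_tool:
  slide:
    - [0, 2, -30]
    - [0, 2, -70]
    - [0, 2, -105]
    - [0, 2, -135]
    - [0, 2, -152]
    - [0, 2, -161]
    - [0, 2, -161]
  turn:
    - [0, 0, 0.108]
    - [0, 0, 0.108]
    - [0, 0, 0.108]
    - [0, 0, 0.108]
    - [0, 0, 0.108]
    - [0, 0, 0.108]
    - [0, 0, 0.108]
  gripper: [0.6, 0.6, 0.6, 0.6, 0.6, 0.6, 0.6]

```text
t: 15.05
eef_pos: [0.4501, -0.1335, 0.0108]
tool_rot: [-0.492, 0.508, -0.499, -0.5]
contact_force: [-0.4, 0.1, -0.2]
gripper_width: 0.598
```

```bash
python3 - <<'E'
from h import *
W=cam("wrist");save(W,"w15.png");o=bot.get_obs();print(o["eef_pos"],o["contact_force"],np.round(o["q"],2))
E
```

```text
[ 0.45058501 -0.13361527  0.0114906 ] [0.26183125 0.77416048 0.30870289] [ 0.76  0.62 -0.76  2.15  0.75  0.65  1.05]
```

View pics/w15.png

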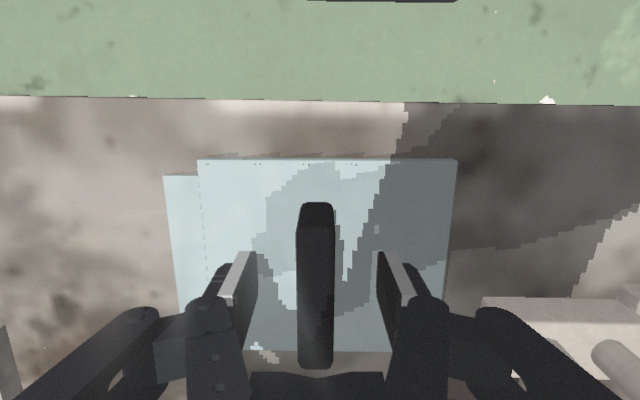

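Request:
drive_tool:
  slide:
    - [0, 0, 0]
    - [0, 0, 0]
    - [0, 0, 0]
    - [0, 0, 0]
    - [0, 0, 0]
    - [0, 0, 0]
  turn:
    - [0, 0, 0]
    - [0, 0, 0]
    - [0, 0, 0]
    - [0, 0, 0]
    - [0, 0, 0]
    - [0, 0, 0]
  gripper: [0, 0, 0, 0, 0, 0]
  squeeze: 70

```text
t: 15.7
eef_pos: [0.4515, -0.134, 0.0127]
tool_rot: [-0.493, 0.509, -0.499, -0.499]
contact_force: [-2.3, -1.4, 10.0]
gripper_width: 0.15
```

Request:
drive_tool:
  slide:
    - [0, 0, 15]
    - [0, 0, 45]
    - [0, 0, 90]
    - [0, 0, 135]
    - [0, 0, 175]
    - [0, 0, 215]
    - [0, 0, 225]
    - [0, 0, 225]
  turn:
    - [0, 0, 0]
    - [0, 0, 0]
    - [0, 0, 0]
    - [0, 0, 0]
    - [0, 0, 0]
    - [0, 0, 0]
    - [0, 0, 0]
    - [0, 0, 0]
  gripper: [0, 0, 0, 0, 0, 0, 0, 0]

```text
t: 16.5
eef_pos: [0.4519, -0.1344, 0.2388]
tool_rot: [-0.493, 0.51, -0.499, -0.497]
contact_force: [0.4, -0.8, -3.2]
gripper_width: 0.147
```

```bash
python3 - <<'E'
from h import *
from scipy.spatial.transform import Rotation as Ro
W=cam("wrist");save(W,"w16.png");o=bot.get_obs();print(o["eef_pos"],o["contact_force"],np.round(o["q"],2),o["gripper_width"])
q=o["tool_rot"];R=Ro.from_quat([q[1],q[2],q[3],q[0]]).as_matrix();print(R.round(3))
np.save("w16.npy",W,allow_pickle=True);np.save("o16.npy",o,allow_pickle=True)
S=cam("scene");save(S,"s16.png",(260,80,460,230),4)
D=cam("side");save(D,"d16.png",(300,100,500,250),4)
E
```

```text
[ 0.45076172 -0.13442393  0.23721716] [-0.50215933 -0.18936642 -3.71275703] [ 1.08  0.28 -1.07  1.97  0.3   1.05  1.46] 0.14843999856788473
[[ 0.004 -1.    -0.015]
 [-0.017 -0.015  1.   ]
 [-1.    -0.003 -0.017]]
```

View pics/w16.png

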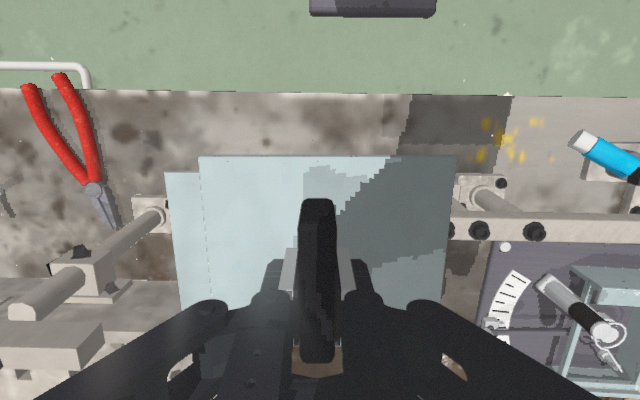

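View pics/s16.png

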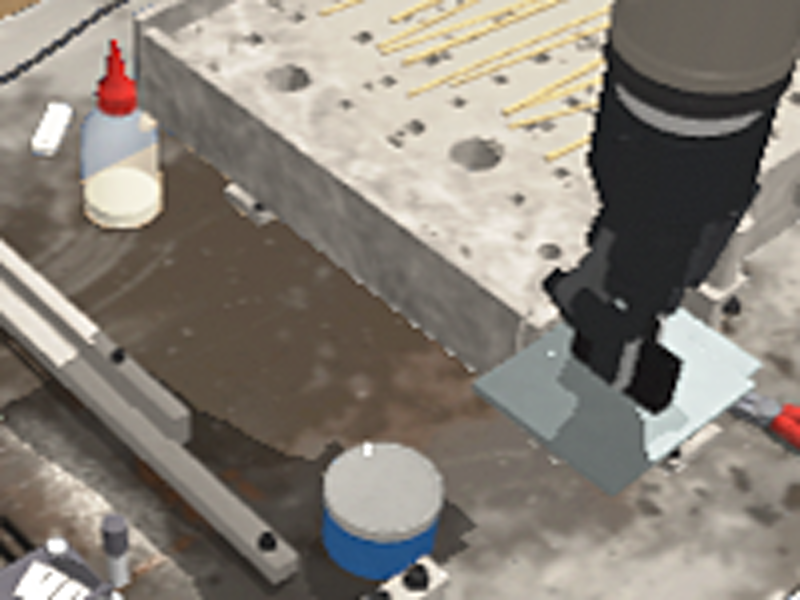

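View pics/d16.png

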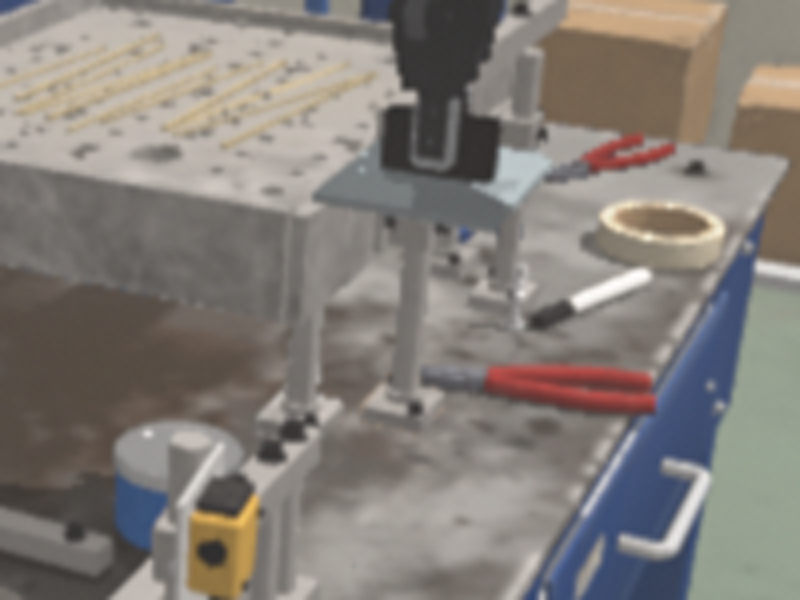

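Request:
drive_tool:
  slide:
    - [10, 15, 15]
    - [25, 40, 20]
    - [45, 70, 20]
    - [65, 105, 20]
    - [85, 140, 20]
    - [105, 170, 20]
    - [125, 205, 20]
    - [150, 240, 20]
    - [175, 285, 20]
    - [200, 323, 20]
  turn:
    - [0, 0, -0.13]
    - [0, 0, -0.27]
    - [0, 0, -0.41]
    - [0, 0, -0.55]
    - [0, 0, -0.69]
    - [0, 0, -0.83]
    - [0, 0, -0.97]
    - [0, 0, -1.11]
    - [0, 0, -1.25]
    - [0, 0, -1.39]
  gripper: [0, 0, 0, 0, 0, 0, 0, 0, 0, 0]

```text
t: 17.65
eef_pos: [0.6496, 0.1908, 0.2525]
tool_rot: [0.697, -0.069, 0.711, 0.066]
contact_force: [1.1, 0.0, -2.2]
gripper_width: 0.148
```

```bash
cat >> h.py <<'E'
from scipy.spatial.transform import Rotation as Ro
P=np.array([.634,.190]);YAW=-.031
def pose():
    o=bot.get_obs();q=o["tool_rot"];return np.array(o["eef_pos"]),Ro.from_quat([q[1],q[2],q[3],q[0]]),o
def plan(xl,zl,th,y=0,d=.0127,yaw=YAW):
    "slide(mm)/turn for lip tip at unit xl,zl (mm) tilt th"
    e,R,o=pose();c,s=np.cos(th),np.sin(th)
    x=xl/1e3+.0665*c-d*s; z=zl/1e3+.0665*s+d*c
    w=np.array([P[0]+x*np.cos(YAW)-y/1e3*np.sin(YAW),P[1]+x*np.sin(YAW)+y/1e3*np.cos(YAW),z])
    M=np.array([[0,0,1],[0,1,0],[-1,0,0.]])  # columns tool x=down,y=left? , z=+x
    M=np.stack([[0,0,-1],[0,1,0],[1,0,0]],1).astype(float)
    T=Ro.from_euler("z",yaw)*Ro.from_euler("y",-th)*Ro.from_matrix(M)
    return ((w-e)*1e3).round(1),(T*R.inv()).as_rotvec().round(3)
E
python3 - <<'E'
from h import *
e,R,o=pose();print(e,R.as_matrix().round(3),np.round(o["q"],2),o["contact_force"],o["gripper_width"])
print(plan(-46,110,.16)); print(plan(-46,46.5,.16))
E
```

```text
[0.64957819 0.19076915 0.2524741 ] [[-0.02  -0.19   0.982]
 [-0.005  0.982  0.19 ]
 [-1.    -0.002 -0.02 ]] [ 0.1   0.57 -0.73  1.47  0.38  1.26 -0.48] [ 1.12453716  0.01837263 -2.24883839] 0.14769910870553593
(array([   2. ,   -1.3, -119.3]), array([ 0.016, -0.18 , -0.222]))
(array([   2. ,   -1.3, -182.8]), array([ 0.016, -0.18 , -0.222]))
```

Request:
drive_tool:
  slide:
    - [1, 0, -5]
    - [2, -1, -20]
    - [2, -1, -45]
    - [2, -1, -75]
    - [2, -1, -100]
    - [2, -1, -125]
    - [2, -1, -145]
    - [2, -1, -155]
    - [2, -1, -155]
  turn:
    - [0.008, -0.08, -0.1]
    - [0.016, -0.18, -0.222]
    - [0.016, -0.18, -0.222]
    - [0.016, -0.18, -0.222]
    - [0.016, -0.18, -0.222]
    - [0.016, -0.18, -0.222]
    - [0.016, -0.18, -0.222]
    - [0.016, -0.18, -0.222]
    - [0.016, -0.18, -0.222]
  gripper: [0, 0, 0, 0, 0, 0, 0, 0, 0]

```text
t: 18.55
eef_pos: [0.6495, 0.1892, 0.094]
tool_rot: [0.759, 0.009, 0.65, -0.012]
contact_force: [-0.2, -0.4, -2.7]
gripper_width: 0.148
```

```bash
python3 - <<'E'
from h import *
e,R,o=pose();print(e,R.as_matrix().round(3),o["contact_force"],o["gripper_width"])
print(plan(-46,46.5,.16))
S=cam("scene");save(S,"s18.png",(180,170,340,290),5)
D=cam("side");save(D,"d18.png",(170,180,330,300),5)
W=cam("wrist");save(W,"w18.png")
def U(x,y,z): return [P[0]+x*np.cos(YAW)-y*np.sin(YAW),P[1]+x*np.sin(YAW)+y*np.cos(YAW),z]
for n,X in (("ledgeR",U(-.0515,-.046,.059)),("ledgeL",U(-.0515,.046,.059)),("lip",U(-.046,0.04,.073)),("lipR",U(-.046,-0.04,.073))):
    print(n,(proj(S,X)-[180,170])*5,(proj(D,X)-[170,180])*5,proj(W,X))
E
```

```text
[0.64948645 0.18915227 0.09396975] [[ 0.154  0.031  0.988]
 [-0.007  1.    -0.03 ]
 [-0.988 -0.002  0.154]] [-0.16265361 -0.42051544 -2.68605627] 0.1479657263696292
(array([  2.1,   0.3, -24.3]), array([ 0.002, -0.006, -0.   ]))
ledgeR [458.71598568 413.99193993] [572.55476817 396.00795212] [180.38629227 319.01869195]
ledgeL [279.5564809  525.72556276] [421.42971715 521.37021164] [159.34543846 151.77295187]
lip [280.15552029 492.43304825] [417.30997249 473.94340383] [166.04536351 169.85997731]
lipR [437.68495763 395.32713218] [550.29125306 367.37174964] [184.91021232 324.24016173]
```

View pics/s18.png

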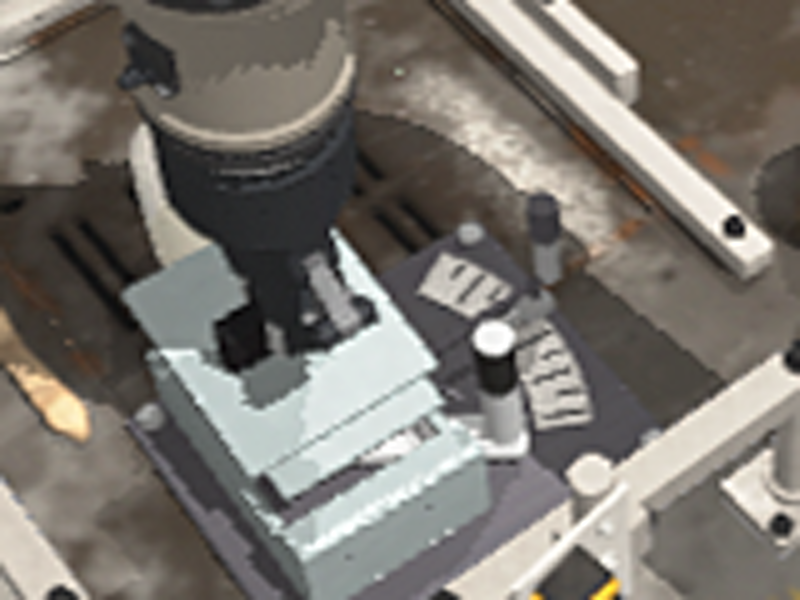

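View pics/d18.png

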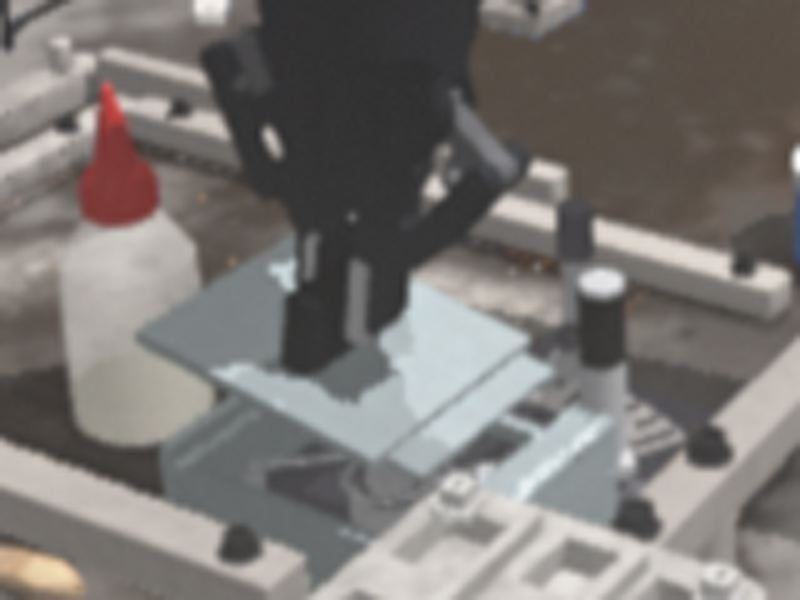

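View pics/w18.png

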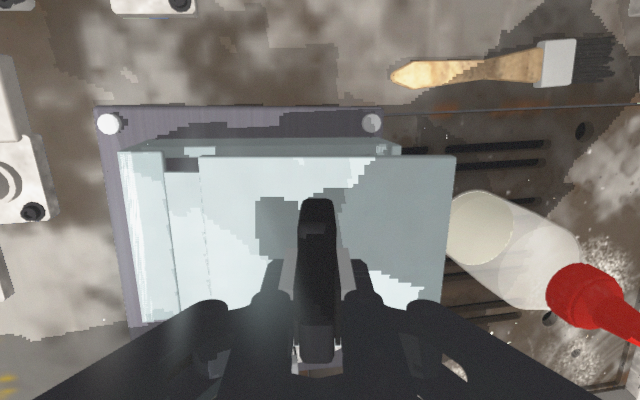

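Request:
drive_tool:
  slide:
    - [2, 0, -8]
    - [2, 0, -17]
    - [2, 0, -24]
    - [2, 0, -24]
    - [2, 0, -24]
  turn:
    - [0, -0.006, 0]
    - [0, -0.006, 0]
    - [0, -0.006, 0]
    - [0, -0.006, 0]
    - [0, -0.006, 0]
  gripper: [0, 0, 0, 0, 0]

```text
t: 19.2
eef_pos: [0.6538, 0.1902, 0.0738]
tool_rot: [0.763, 0.01, 0.646, -0.012]
contact_force: [1.0, 0.7, -3.1]
gripper_width: 0.15
```

```bash
python3 - <<'E'
from h import *
e,R,o=pose();print(e,R.as_matrix().round(3),o["contact_force"],o["gripper_width"])
print(plan(-46,46.5,.16),plan(-55,46.5,.16),plan(-64,46.5,.16))
D=cam("side");save(D,"d19.png",(210,210,310,285),8)
S=cam("scene");save(S,"s19.png",(210,220,310,295),8)
def U(x,y,z): return [P[0]+x*np.cos(YAW)-y*np.sin(YAW),P[1]+x*np.sin(YAW)+y*np.cos(YAW),z]
for n,X in (("ledgeR",U(-.0515,-.046,.059)),("ledgeL",U(-.0515,.046,.059)),("lip",U(-.046,0.04,.0495)),("lipR",U(-.046,-0.04,.0495))):
    print(n,(proj(S,X)-[210,220])*8,(proj(D,X)-[210,210])*8)
E
```

```text
[0.65381118 0.19021366 0.07375374] [[ 0.166  0.031  0.986]
 [-0.005  1.    -0.031]
 [-0.986  0.     0.166]] [ 0.99905031  0.659696   -3.08465897] 0.1503431030696317
(array([-2.2, -0.8, -4.1]), array([-0.   ,  0.006,  0.   ])) (array([-11.2,  -0.5,  -4.1]), array([-0.   ,  0.006,  0.   ])) (array([-20.2,  -0.2,  -4.1]), array([-0.   ,  0.006,  0.   ]))
ledgeR [493.94557708 262.38710389] [596.08762908 393.61272339]
ledgeL [207.29036943 441.16090041] [354.28754743 594.19233863]
lip [221.23605057 432.94198877] [353.2877491  608.30177743]
lipR [468.01305083 279.02219315] [563.153441   433.24723742]
```

View pics/d19.png

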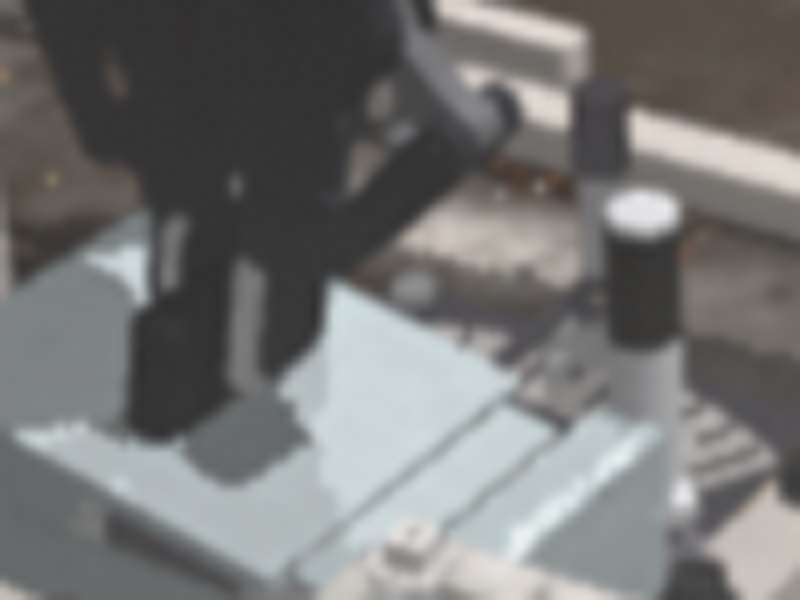

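View pics/s19.png

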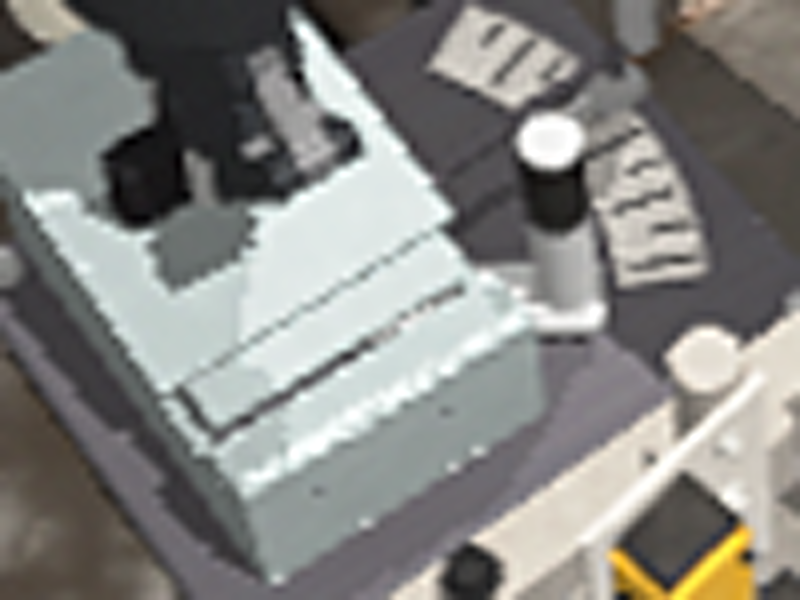

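Request:
drive_tool:
  slide:
    - [-1, -1, -2]
    - [-2, -1, -4]
    - [-2, -1, -4]
    - [-2, -1, -4]
  turn:
    - [0, 0.006, 0]
    - [0, 0.006, 0]
    - [0, 0.006, 0]
    - [0, 0.006, 0]
  gripper: [0, 0, 0, 0]

```text
t: 19.7
eef_pos: [0.6521, 0.1894, 0.0703]
tool_rot: [0.762, 0.01, 0.648, -0.012]
contact_force: [0.2, -1.1, -3.4]
gripper_width: 0.153
```

```bash
python3 - <<'E'
from h import *
e,R,o=pose();print(e,R.as_matrix().round(3),o["contact_force"],o["gripper_width"])
print(plan(-46,46.5,.16),plan(-55,46.5,.16),plan(-64,46.5,.16))
D=cam("side");save(D,"d20.png",(210,210,310,285),8)
S=cam("scene");save(S,"s20.png",(210,220,310,295),8)
e,R,o=pose();print(e)
E
```

```text
[0.65211528 0.18940824 0.07028699] [[ 0.16   0.031  0.987]
 [-0.004  1.    -0.031]
 [-0.987  0.001  0.16 ]] [ 0.22257298 -1.12809521 -3.43196247] 0.15278379288485033
(array([-0.5,  0. , -0.7]), array([-0.001,  0.001,  0.   ])) (array([-9.5,  0.3, -0.7]), array([-0.001,  0.001,  0.   ])) (array([-18.5,   0.6,  -0.7]), array([-0.001,  0.001,  0.   ]))
[0.65224918 0.18943243 0.07042839]
```

View pics/d20.png

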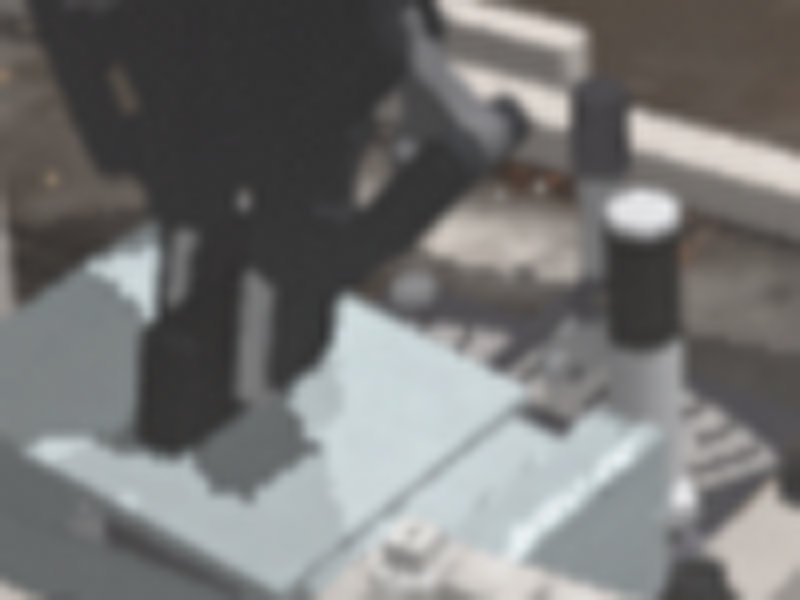

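View pics/s20.png

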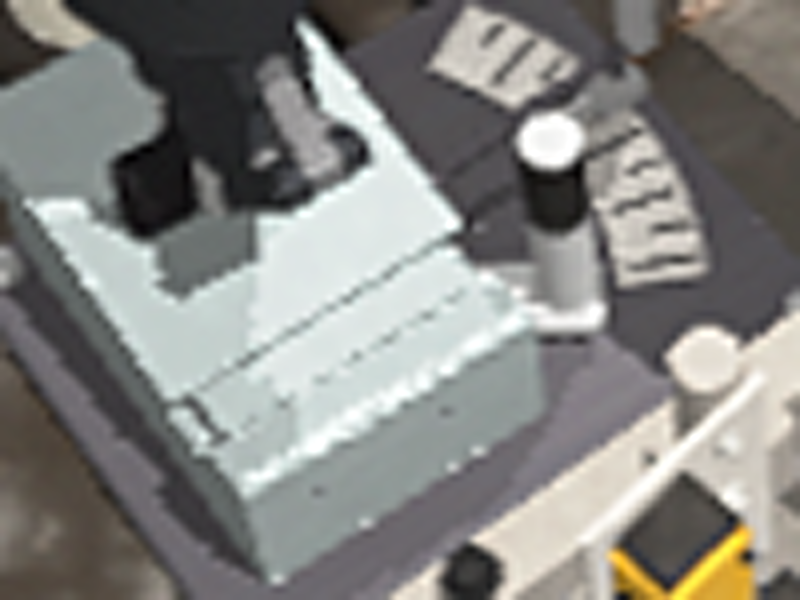

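Request:
drive_tool:
  slide:
    - [-2, 0, -1]
    - [-4, 0, -1]
    - [-6, 0, -1]
    - [-8, 0, -1]
    - [-10, 0, -1]
    - [-10, 0, -1]
  turn:
    - [0, 0, 0]
    - [0, 0, 0]
    - [0, 0, 0]
    - [0, 0, 0]
    - [0, 0, 0]
    - [0, 0, 0]
  gripper: [0, 0, 0, 0, 0, 0]

```text
t: 20.4
eef_pos: [0.6419, 0.1896, 0.0694]
tool_rot: [0.762, 0.01, 0.648, -0.011]
contact_force: [0.6, 0.1, -2.2]
gripper_width: 0.149
```

```bash
python3 - <<'E'
from h import *
e,R,o=pose();print(e,R.as_matrix().round(3),o["contact_force"],o["gripper_width"])
print(plan(-55,46.5,.16),plan(-64,46.5,.16))
D=cam("side");save(D,"d21.png",(210,210,310,285),8)
S=cam("scene");save(S,"s21.png",(210,220,310,295),8)
E
```

```text
[0.64189609 0.18955846 0.06944485] [[ 0.16   0.031  0.987]
 [-0.004  1.    -0.03 ]
 [-0.987  0.001  0.161]] [ 0.56253585  0.10267368 -2.22317558] 0.14888019342405337
(array([0.7, 0.2, 0.2]), array([-0.001,  0.001, -0.   ])) (array([-8.3,  0.5,  0.2]), array([-0.001,  0.001, -0.   ]))
```

View pics/d21.png

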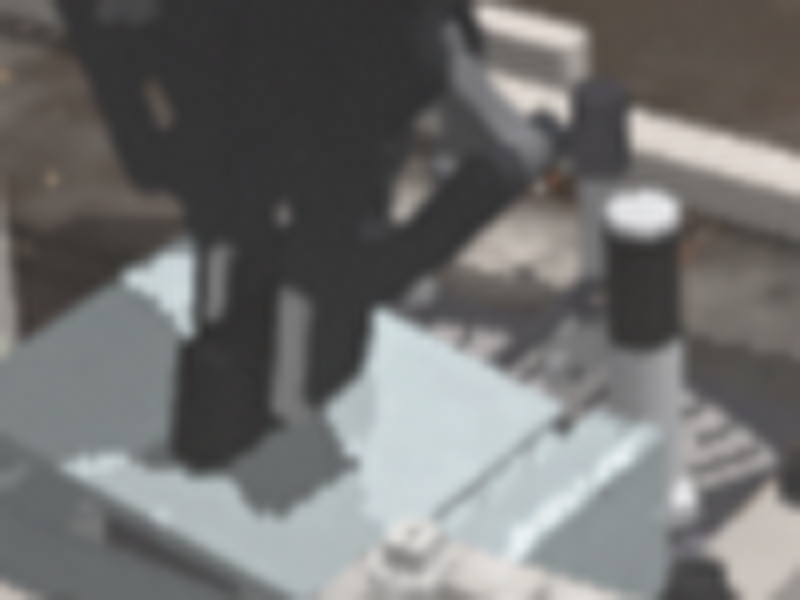

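View pics/s21.png

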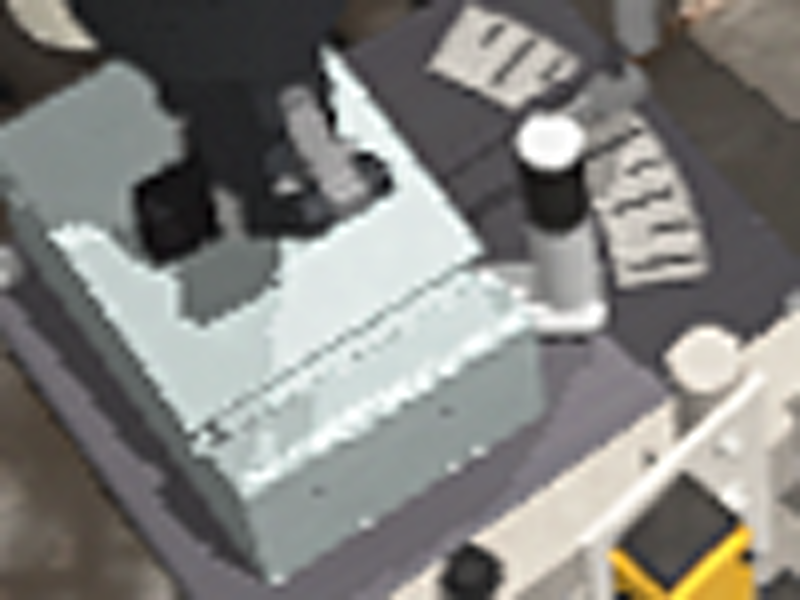

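Request:
drive_tool:
  slide:
    - [-2, 0, 0]
    - [-4, 0, 0]
    - [-6, 0, 0]
    - [-7, 0, 0]
    - [-7.5, 0.5, 0]
    - [-7.5, 0.5, 0]
  turn:
    - [0, 0, 0]
    - [0, 0, 0]
    - [0, 0, 0]
    - [0, 0, 0]
    - [0, 0, 0]
    - [0, 0, 0]
  gripper: [0, 0, 0, 0, 0, 0]

```text
t: 21.1
eef_pos: [0.6347, 0.1901, 0.0695]
tool_rot: [0.762, 0.01, 0.648, -0.011]
contact_force: [-0.4, 0.1, -2.8]
gripper_width: 0.148
```

```bash
python3 - <<'E'
from h import *
e,R,o=pose();print(e,R.as_matrix().round(3),o["contact_force"],o["torque"],o["gripper_width"])
print(plan(-64,46.5,.16))
for th in (.13,.1,.07,.04,.0): print(th,plan(-63.5,44.5+10*th,th))
D=cam("side");save(D,"d22.png",(170,180,330,300),5)
S=cam("scene");save(S,"s22.png",(210,220,310,295),8)
E
```

```text
[0.63470688 0.19010136 0.06951669] [[ 0.161  0.031  0.987]
 [-0.004  1.    -0.031]
 [-0.987  0.001  0.161]] [-0.41659822  0.06543782 -2.80902423] [ 0.08918541  0.29636146 -0.00443715] 0.14762835095330615
(array([-1.1, -0.1,  0.1]), array([-0.001,  0.002, -0.   ]))
0.13 (array([ 0.1, -0.1, -2.5]), array([ 0.   ,  0.032, -0.   ]))
0.1 (array([ 0.7, -0.1, -4.7]), array([ 0.001,  0.062, -0.   ]))
0.07 (array([ 1.2, -0.2, -7. ]), array([ 0.002,  0.092, -0.   ]))
0.04 (array([ 1.7, -0.2, -9.3]), array([ 0.003,  0.122, -0.   ]))
0.0 (array([  2.3,  -0.2, -12.3]), array([ 0.004,  0.162, -0.   ]))
```

View pics/d22.png

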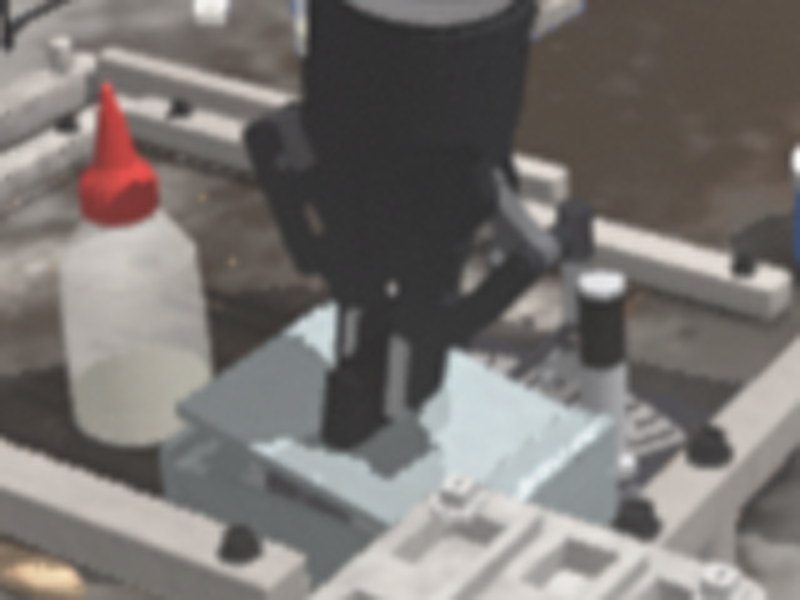

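View pics/s22.png

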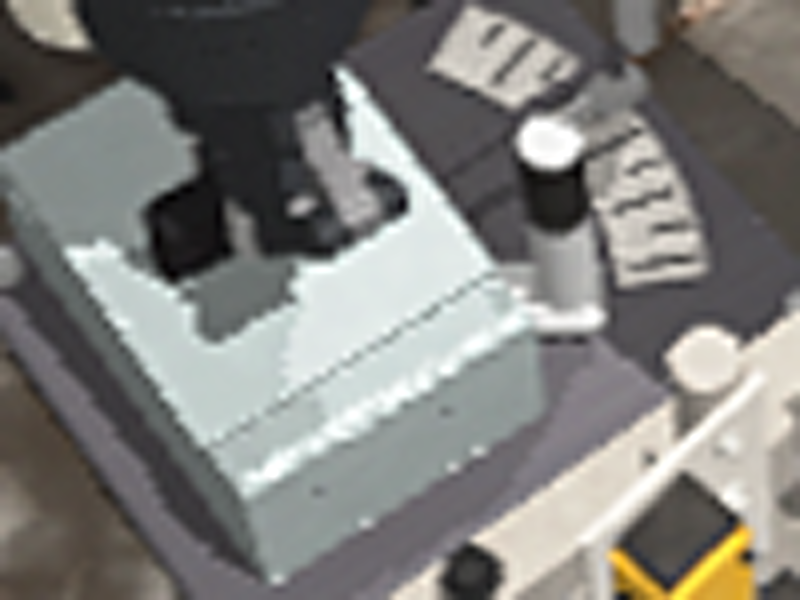

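Request:
drive_tool:
  slide:
    - [0, 0, -2]
    - [0.5, 0, -4.5]
    - [1, 0, -7]
    - [1.5, 0, -9]
    - [1.5, 0, -10.5]
    - [1.5, 0, -10.5]
  turn:
    - [0, 0.03, 0]
    - [0, 0.06, 0]
    - [0.001, 0.09, 0]
    - [0.002, 0.12, 0]
    - [0.003, 0.14, 0]
    - [0.003, 0.14, 0]
  gripper: [0, 0, 0, 0, 0, 0]

```text
t: 21.8
eef_pos: [0.6369, 0.1896, 0.0586]
tool_rot: [0.715, 0.011, 0.699, -0.012]
contact_force: [-0.0, -0.4, -2.5]
gripper_width: 0.153
```

```bash
python3 - <<'E'
from h import *
e,R,o=pose();print(e,R.as_matrix().round(3),o["contact_force"],o["torque"],o["gripper_width"])
for th in (.03,.02,.0): print(th,plan(-63,44,th))
D=cam("side");save(D,"d23.png",(170,180,330,300),5)
S=cam("scene");save(S,"s23.png",(200,205,310,290),7)
W=cam("wrist");save(W,"w23.png")
E
```

```text
[0.63688816 0.18963145 0.05862549] [[ 0.021  0.032  0.999]
 [-0.001  0.999 -0.032]
 [-1.    -0.     0.021]] [-0.00655751 -0.3950284  -2.46914609] [0.0019893  0.02461637 0.05561389] 0.15290995578434508
0.03 (array([0.2, 0.3, 0.1]), array([ 0.   , -0.009,  0.001]))
0.02 (array([ 0.3,  0.3, -0.6]), array([0.   , 0.001, 0.001]))
0.0 (array([ 0.6,  0.3, -1.9]), array([0.001, 0.021, 0.001]))
```

View pics/d23.png

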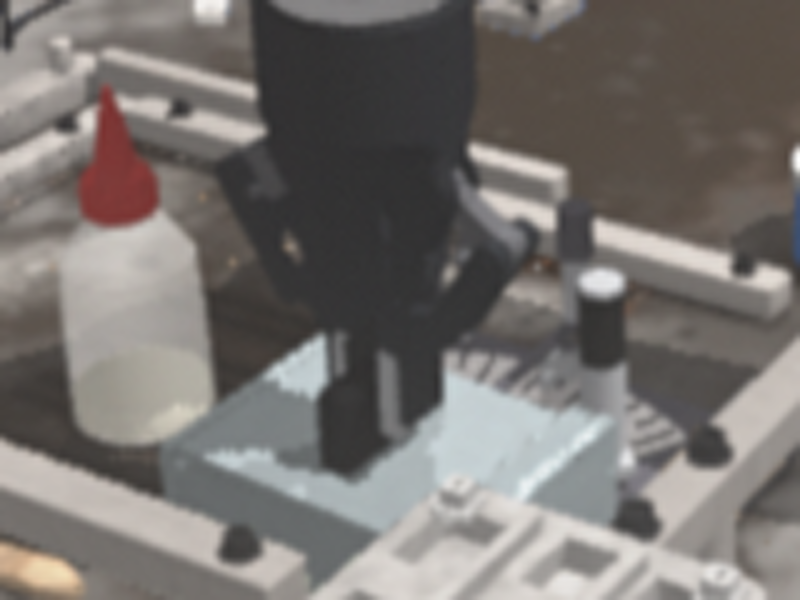

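View pics/w23.png

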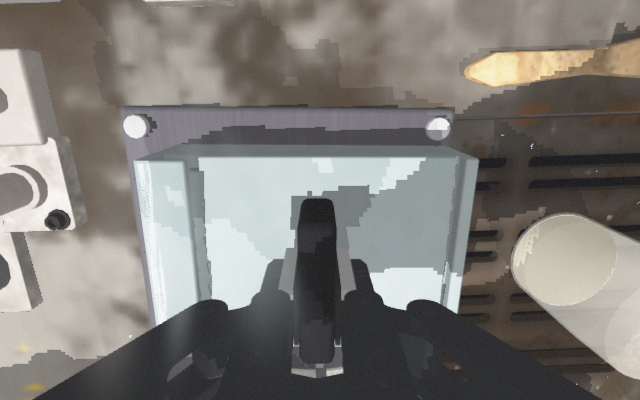

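Request:
drive_tool:
  slide:
    - [0.5, 0.3, -1]
    - [0.5, 0.3, -2]
    - [0.5, 0.3, -2.5]
    - [0.5, 0.3, -2.5]
    - [0.5, 0.3, -2.5]
  turn:
    - [0, 0.01, 0]
    - [0, 0.021, 0]
    - [0, 0.021, 0]
    - [0, 0.021, 0]
    - [0, 0.021, 0]
  gripper: [0, 0, 0, 0, 0]

```text
t: 22.45
eef_pos: [0.6367, 0.1906, 0.0569]
tool_rot: [0.708, 0.011, 0.707, -0.011]
contact_force: [-0.5, -0.5, 1.6]
gripper_width: 0.147
```

```bash
python3 - <<'E'
from h import *
e,R,o=pose();print(e,R.as_matrix().round(3),o["contact_force"],o["torque"],o["gripper_width"])
print(plan(-63,44,0))
E
```

```text
[0.63673213 0.19060918 0.05693972] [[ 0.001  0.031  1.   ]
 [-0.001  1.    -0.031]
 [-1.    -0.001  0.001]] [-0.48543664 -0.49003906  1.64428819] [-0.07736889  0.48037295 -0.06227239] 0.14703913319016773
(array([ 0.8, -0.7, -0.2]), array([ 0.001,  0.001, -0.   ]))
```

Request:
drive_tool:
  slide:
    - [0, 0, 0]
    - [0, 0, 0]
    - [0, 0, 0]
    - [0, 0, 0]
    - [0, 0, 0]
  turn:
    - [0, 0, 0]
    - [0, 0, 0]
    - [0, 0, 0]
    - [0, 0, 0]
    - [0, 0, 0]
  gripper: [0.25, 0.35, 0.5, 0.5, 0.5]

```text
t: 22.95
eef_pos: [0.6368, 0.1906, 0.0569]
tool_rot: [0.708, 0.01, 0.707, -0.011]
contact_force: [0.2, 0.1, 0.3]
gripper_width: 0.498
```

Request:
drive_tool:
  slide:
    - [0, 0, 10]
    - [0, 0, 25]
    - [0, 0, 55]
    - [0, 0, 95]
    - [0, 0, 140]
    - [0, 0, 180]
    - [0, 0, 200]
    - [0, 0, 200]
  turn:
    - [0, 0, 0]
    - [0, 0, 0]
    - [0, 0, 0]
    - [0, 0, 0]
    - [0, 0, 0]
    - [0, 0, 0]
    - [0, 0, 0]
    - [0, 0, 0]
  gripper: [0.5, 0.5, 0.5, 0.5, 0.5, 0.5, 0.5, 0.5]

```text
t: 23.75
eef_pos: [0.6384, 0.1921, 0.2628]
tool_rot: [0.71, 0.012, 0.704, -0.01]
contact_force: [0.8, 1.2, 0.3]
gripper_width: 0.502
```

```bash
python3 - <<'E'
from h import *
e,R,o=pose();print(e,o["contact_force"],o["gripper_width"])
D=cam("side");save(D,"d24.png",(170,180,330,300),5)
S=cam("scene");save(S,"s24.png",(190,170,350,290),5)
W=cam("wrist");save(W,"w24.png");np.save("w24.npy",W,allow_pickle=True)
E
```

```text
[0.63844694 0.19208477 0.26283259] [0.78676995 1.16583196 0.30701597] 0.5019265744941867
```

View pics/d24.png

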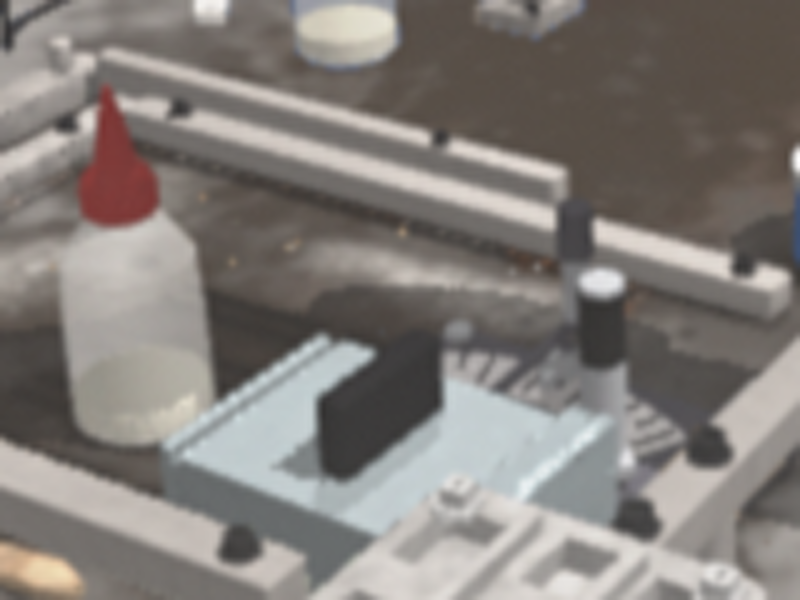

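View pics/s24.png

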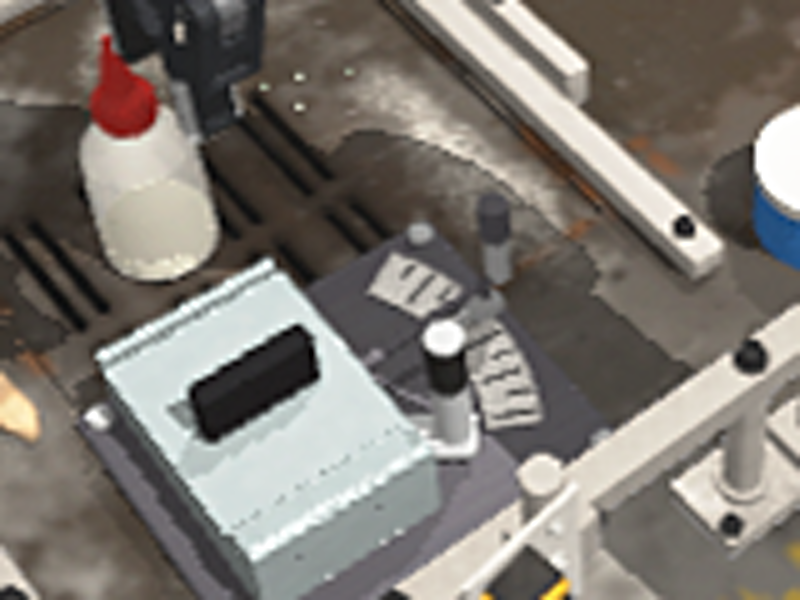

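View pics/w24.png

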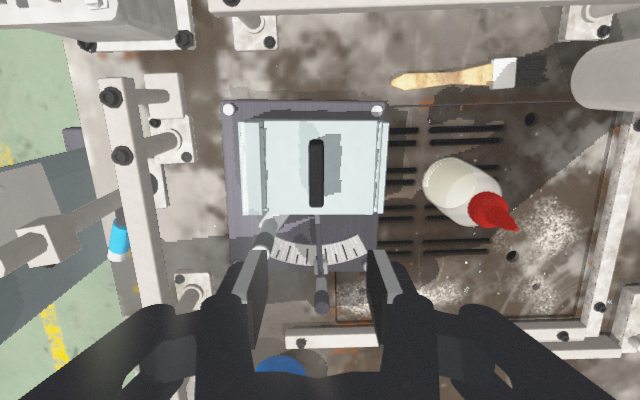

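```bash
python3 - <<'E'
from h import *
W=np.load("w24.npy",allow_pickle=True).item()
save(W,"w24a.png",(220,90,400,225),4);save(W,"w24b.png",(240,200,380,305),5)
im=W["color"].astype(int);m=(im.max(2)<60).astype(np.uint8);m[:, :290]=0;m[:,350:]=0;m[:120]=0;m[225:]=0
n,l,st,ce=cv2.connectedComponentsWithStats(m);i=1+np.argmax(st[1:,4]);print(st[i])
X=onz(W,ce[i],.083);d=X[:2]-P;c,s=np.cos(YAW),np.sin(YAW);print("rib in unit",c*d[0]+s*d[1],-s*d[0]+c*d[1])
E
```

```text
[310 140  14  66 304]
rib in unit 0.005610530387772424 0.013629828964416918
```

View pics/w24a.png

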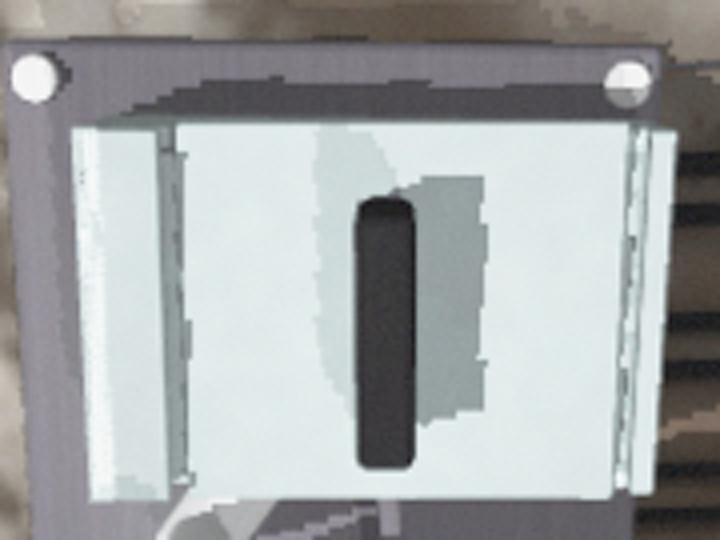

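View pics/w24b.png

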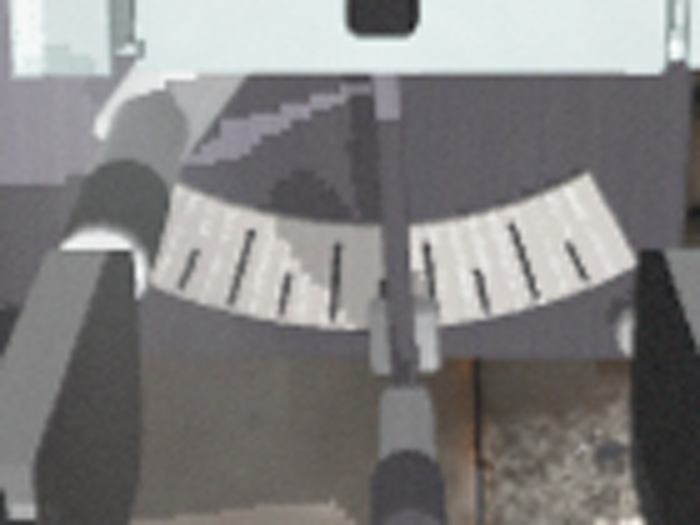

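```bash
python3 - <<'E'
from h import *
W=np.load("w24.npy",allow_pickle=True).item();c,s=np.cos(YAW),np.sin(YAW)
def u(p,z,k=4,o=(220,90)):
    d=onz(W,(o[0]+p[0]/k,o[1]+p[1]/k),z)[:2]-P;return (np.array([c*d[0]+s*d[1],-s*d[0]+c*d[1]])*1e3).round(1)
print("rib ends",u((386,205),.083),u((386,467),.083))
print("sheet y edges",u((400,122),.05),u((400,498),.05),"sheet step x",u((180,150),.05),u((190,480),.05))
print("far edge x",u((632,130),.05),u((614,490),.05))
print("ledge inner",u((160,128),.059),u((170,498),.059),"rim outer",u((677,130),.05),u((655,492),.05))
print("hand",u((388,100),.033,5,(240,200)),u((398,290),.033,5,(240,200)))
h=[P+0]; 
for p in ((388,150),(398,290)):
    d=onz(W,(240+p[0]/5,200+p[1]/5),.033)[:2]-P;print(np.hypot(*d),np.degrees(np.arctan2(d[1],d[0])))
E
```

```text
rib ends [ 3.5 31.6] [  3.5 -29. ]
sheet y edges [ 6.9 47.1] [  7.2 -48. ] sheet step x [-46.   40.4] [-46.8 -43.1]
far edge x [62.5 45.2] [ 62.4 -45.8]
ledge inner [-49.2  46.3] [-50.7 -44.9] rim outer [73.3 45.2] [ 73.  -46.3]
hand [  4.9 -60.2] [   7.2 -105.5]
0.07199116944930968 -87.88026608931435
0.10579297917972735 -87.87343638489413
```

```bash
python3 - <<'E'
from h import *
print(bot.hand_in())
E
```

```text
the job is handed in; nothing more can be done
None
```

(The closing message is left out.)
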